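Wind break and gas valve for the terrace burner

ROBOT

A 7-joint arm with a two-finger parallel gripper is mounted at the origin on the work surface. World frame = base frame: x ahead of the robot, y to its left, z up, the work surface at z = 0. Lengths are in m, angles in rad, forces in N, time in s.
With the tool pointing down it reaches from about 0.4 to 0.85 m from the base axis. Payload 10.4 kg.
Tool frame: the origin (TCP) lies on the front face of the gripper's body, between the roots of the fingers; the fingertips stand 73 mm ahead of it and the grasp point (between the pads) lies 54 mm ahead of it; x points along the fingers, y is the direction in which the jaws open and shut, and the axes are right-handed (so a half turn about x gives the same grasp; the last joint's range is limited). The gripper opens to 85 mm and grips with 20 to 120 N. Pads are 22 mm wide; open, the fingers measure 114 mm over their backs; the gripper's body (76 mm by 85 mm) begins 54 mm behind the grasp point. The pads swing forward as they close: fully open they stand 13 mm farther back than shut.
Start: joints at [1.189, 0.332, -0.065, 1.46, 0.022, 1.35, -0.088], TCP at [0.219, -0.585, 0.304] pointing down, gripper open.
Joint ranges: [-2.6, 2.6], [-0.5, 2.12], [-1.47, 1.34], [0.16, 2.42], [-1.27, 4.41], [0.06, 2.06], [-2.6, 2.6]. Speed limits (rad/s): [2.22, 2.22, 2.79, 2.79, 3.14, 3.14, 3.14].

INTERFACE

Orientations are given as a unit quaternion [x, y, z, w].
In Python, from workcell import manip gives the robot as it stands. The module is installed in compiled form; this text tells all that it offers.
- The arm moves only by the tool arm_command, never from a script. Its argument "moves" is a list that holds one entry, the list of rows, each a list of 5 numbers: the closure, from 0 (fully open) to 1 (shut), then the shift along the tool's x, y, z in units of 25 mm (1.0 is 25 mm), then the turn about the tool's x in degrees. A call has 1 to 12 rows; each row shifts and turns the commanded pose from where the row before left it, along the tool's axes as they then stand; what a row does not reach is not made up. A row lasts 1/12 s, in which the tool goes at most 41.7 mm and 7.16 degrees, less where a joint would pass 70% of its speed; a pose out of reach is approached as far as the arm can. A call is refused whole if a number of a shift passes 1 or a number of a turn 7.16, either way. A call with a gripper value outside its range is refused whole. The fingers move at their own pace and stop on an object; "force" is the grip in N (left out, the last holds). Time passes only in rows, so rows that do not move let the fingers close. It gives the time, the measured TCP pose, the force and the opening at its end, in the units of the state.
- manip.get_obs(): the state, without advancing time (a new reading comes with each control period).
- manip.camera(name): name is "scene" or "top" or "wrist"; returns the picture (420x560x3 uint8, red, green, blue); there is no depth.
- manip.camera_info(name): a dict with "vfov" (degrees; the focal length in pixels is half the picture's height over the tangent of half this angle, whatever the lens; pixels are square), "cx", "cy" (the principal point, pixels), "pose" (4x4, takes a point from camera to world coordinates). Camera axes: x right, y down, z forward; pixel columns grow to the right and rows downward; lengths in m; the calibration is good to about 2 mm. A picture is of the moment at which its call begins: read the wrist's pose just before it. camera_info takes no time and is no camera call; for the wrist camera it gives the pose at the moment of the call.
- manip.hand_in(): hands the job in, once; it reports no verdict.
Trained networks look in the newest picture that a camera, given by its name, has taken for a name from the list of things; names that differ only in an ending like _2 or _b are one class to them, and where a whole thing is asked for, a point or a joint stands for the part that bears it (a point fixed in the world has none). Each returns a list of dicts, best first, with "confidence" (0 to 1); they miss things now and then, are a little off and sometimes report something else, mostly with a low value. They report only what shows in the picture. A call takes as long as a camera call. They do not tell look-alikes from the thing itself.
- manip.regions_of(query, camera): "mask" (420x560 bool, what is visible of it) and "rect" ([left, top, right, bottom] in pixels, round what is visible of it).
- manip.pinpoint(query, camera): "pixel" ([row, column] in pixels: a listed point, or the origin of a listed thing).
The state is a dict: "clock": time; "joint_pos": joint angles; "joint_velocities": joint speeds; "tau": joint torques, N m; "position": TCP position; "ee_rot": TCP orientation; "ft_force": force on the tool from outside, world axes, zero at the start; "torque": the same for the moment, N m; "grip_width": opening from 0.0 (shut) to 1.0 (fully open).
Only numpy, scipy, OpenCV 4.12 (cv2) and the standard library are available. Lean on these libraries where they do the work, as an engineer would, in place of code of your own. Each camera call takes 0.05 s, during which the arm holds its last target.

TASK

Get the terrace burner ready on this windy day. First shut the gas valve fully; then, with the gas off, stand every clay tile that is there on its short end in a row on the yellow strip, broad faces towards the burner, each wholly on the strip and with at least a finger's width (15 mm) of air between neighbours; only when all of them stand, open the gas valve half way (45 degrees). Leave the grill press, pepper grinder and tongs alone, and if a tile falls or gets shifted off its place, put it right before you finish.

Things in the scene. Friction and masses are not known exactly. Their poses are not given: they have to be found in the camera images.
- tile1: Terracotta-coloured fired-clay tile, 100 x 60 x 25 mm, about 0.3 kg, one of up to five alike (None if absent). Origin at its centre; x along the 100 mm length, y along the 60 mm width, z through the 25 mm thickness. At first it lies flat on the ledge.
- tile2: Terracotta-coloured fired-clay tile, 100 x 60 x 25 mm, about 0.3 kg, one of up to five alike (None if absent). Origin at its centre; x along the 100 mm length, y along the 60 mm width, z through the 25 mm thickness. At first it lies flat on the ledge.
- tile3: Terracotta-coloured fired-clay tile, 100 x 60 x 25 mm, about 0.3 kg, one of up to five alike (None if absent). Origin at its centre; x along the 100 mm length, y along the 60 mm width, z through the 25 mm thickness. At first it lies flat on the ledge.
- tile4: Terracotta-coloured fired-clay tile, 100 x 60 x 25 mm, about 0.3 kg, one of up to five alike (None if absent). Origin at its centre; x along the 100 mm length, y along the 60 mm width, z through the 25 mm thickness. At first it lies flat on the ledge.
- tile5: Terracotta-coloured fired-clay tile, 100 x 60 x 25 mm, about 0.3 kg, one of up to five alike (None if absent). Origin at its centre; x along the 100 mm length, y along the 60 mm width, z through the 25 mm thickness. At first it lies flat on the ledge.
- strip: Yellow strip painted on the ledge, 80 x 560 mm, without height. Origin at its centre at ledge level (z = 0); y along its length, x across it away from the robot towards the burner, z up. The tiles are to stand on it.
- valve (a joint): Angle of the gas ball valve's red lever about the vertical axis, rad: 0 = shut (stop), 1.571 = fully open (stop), 0.785 = half open. Growing angle turns the lever clockwise seen from above. Shut, the lever lies square across the copper pipe; fully open it lies along it. It stays where it is left, and turns with about 0.12 N m.
- valve_axis (a point): Point on the vertical turning axis of the valve lever, at mid height of the lever bar (71 mm above the ledge). Its axes are the fixed valve body's: the copper pipe (22 mm thick, centre 28 mm above the ledge, 120 mm either way) runs along x; the shut lever points along -y, the fully open lever along -x.
- valve_grip (a point): Point to take the red lever, on the bar's centre line 80 mm from the turning axis, at its mid height. The bar is 12 mm wide and 22 mm high (60 to 82 mm above the ledge), reaches from the axis to 110 mm, and is free beneath there. y of this frame runs along the bar back to the axis.
- press: Bystander: cast aluminium grill press, plate 110 x 170 x 14 mm with a dark bow handle 63 mm high. Origin under its centre.
- grinder: Bystander: glass pepper grinder with steel top, 56 mm across, 157 mm high. Origin under its centre.
- tongs: Bystander: stainless steel tongs, about 280 mm long, lying flat on the ledge. Origin under their middle.
Mind the look-alikes: they are no part of the job. Leave any pink look-alike of the tile3 alone. Leave any turquoise look-alike of the tile1 alone.

How it is judged:
On the way, in this order (a step that is already met when the one before it is completed fails the run):
1. the gas valve is shut (value of joint valve below 0.1 rad), for 0.2 s.
2. every tile present stands on end on the yellow strip, spaced, with the valve still shut (angle between the x axis of each of tile1, tile2, tile3, tile4, tile5 and the z axis of strip, either way round below 0.1 rad and angle between the z axis of each of tile1, tile2, tile3, tile4, tile5 and the x axis of strip, either way round below 0.25 rad and height (world z) of tile1 between 0.042 and 0.056 m and x of tile1 in the frame of strip between -0.032 and 0.032 m and y of tile1 in the frame of strip between -0.258 and 0.258 m and linear speed of each of tile1, tile2, tile3, tile4, tile5 below 0.03 m/s and height (world z) of tile2 between 0.042 and 0.056 m and x of tile2 in the frame of strip between -0.032 and 0.032 m and y of tile2 in the frame of strip between -0.258 and 0.258 m and height (world z) of tile3 between 0.042 and 0.056 m and x of tile3 in the frame of strip between -0.032 and 0.032 m and y of tile3 in the frame of strip between -0.258 and 0.258 m and height (world z) of tile4 between 0.042 and 0.056 m and x of tile4 in the frame of strip between -0.032 and 0.032 m and y of tile4 in the frame of strip between -0.258 and 0.258 m and height (world z) of tile5 between 0.042 and 0.056 m and x of tile5 in the frame of strip between -0.032 and 0.032 m and y of tile5 in the frame of strip between -0.258 and 0.258 m and horizontal distance between tile1 and tile2 above 0.068 m and horizontal distance between each of tile1, tile2 and tile3 above 0.068 m and horizontal distance between each of tile1, tile2, tile3 and tile4 above 0.068 m and horizontal distance between each of tile1, tile2, tile3, tile4 and tile5 above 0.068 m and value of joint valve below 0.15 rad), for 0.3 s.
3. the gas valve is half open (value of joint valve between 0.665 and 0.905 rad), for 0.2 s.
At the end, for the whole second after the job is handed in: Each tile present stands at rest on its short end (within 0.1 rad), its centre within 32 mm of the strip's centre line and 258 mm of its middle, broad faces square to the strip's x within 0.25 rad, centres 68 mm or more apart; valve at rest at 0.785 rad within 0.12 (all of step 3 and angle between the x axis of each of tile1, tile2, tile3, tile4, tile5 and the z axis of strip, either way round below 0.1 rad and angle between the z axis of each of tile1, tile2, tile3, tile4, tile5 and the x axis of strip, either way round below 0.25 rad and height (world z) of tile1 between 0.042 and 0.056 m and x of tile1 in the frame of strip between -0.032 and 0.032 m and y of tile1 in the frame of strip between -0.258 and 0.258 m and linear speed of each of tile1, tile2, tile3, tile4, tile5 below 0.03 m/s and height (world z) of tile2 between 0.042 and 0.056 m and x of tile2 in the frame of strip between -0.032 and 0.032 m and y of tile2 in the frame of strip between -0.258 and 0.258 m and height (world z) of tile3 between 0.042 and 0.056 m and x of tile3 in the frame of strip between -0.032 and 0.032 m and y of tile3 in the frame of strip between -0.258 and 0.258 m and height (world z) of tile4 between 0.042 and 0.056 m and x of tile4 in the frame of strip between -0.032 and 0.032 m and y of tile4 in the frame of strip between -0.258 and 0.258 m and height (world z) of tile5 between 0.042 and 0.056 m and x of tile5 in the frame of strip between -0.032 and 0.032 m and y of tile5 in the frame of strip between -0.258 and 0.258 m and horizontal distance between tile1 and tile2 above 0.068 m and horizontal distance between each of tile1, tile2 and tile3 above 0.068 m and horizontal distance between each of tile1, tile2, tile3 and tile4 above 0.068 m and horizontal distance between each of tile1, tile2, tile3, tile4 and tile5 above 0.068 m and velocity of joint valve between -0.05 and 0.05 rad/s); the robot touches nothing.
It fails at once if the grill press is shifted more than 40 mm (distance of press from where it was at the start of the episode above 0.04 m).
It fails at once if the pepper grinder is shifted more than 40 mm (distance of grinder from where it was at the start of the episode above 0.04 m).
It fails at once if the tongs is shifted more than 40 mm (distance of tongs from where it was at the start of the episode above 0.04 m).
It fails at once if the pepper grinder is knocked over (angle between grinder's own z axis and vertical above 0.5 rad).
Of tile1, tile2, tile3, tile4, tile5 only 3 to 5 are there at a start; the rules pass over those that are not, and their reading is None.
At some moment in a run one of tile1, tile2, tile3, tile4, tile5 may be knocked a few centimetres aside while the robot is not near it.
Once in a run the grip may slacken for a moment while it holds something.
It also fails if it takes over 210 s, if anything falls off the work surface, if the arm or the gripper's body presses on something with over 40 N, if the wrist force passes 120 N, or if a joint passes its speed limit or range.

## Working session

There is one attempt and no reset: what is moved stays moved. The work goes in short steps, Python scripts to look and compute and a tool call to move; the robot and the scene stay as the last step left them, time stands still between calls to the robot, and variables do not carry over. Pictures are saved under pics/ and viewed, and the job is handed in when it is done.

Besides the shell and the picture viewer there is one more tool, called after "Call:" as name(argument=value, ...), one argument or row to a line, values as JSON. arm_command: Moves the arm, as the interface text tells. Its arguments: {"type":"object","properties":{"moves":{"type":"array","items":{"type":"array","items":{"type":"array","items":{"type":"number"}}}},"force":{"type":"number"}},"required":["moves"]}

```bash
ls; mkdir -p pics
python3 - <<'E'
from workcell import manip
import cv2
o=manip.get_obs()
for k,v in o.items(): print(k,v)
for n in ("scene","top","wrist"):
    im=manip.camera(n); cv2.imwrite(f"pics/{n}0.png",im[:,:,::-1]); i=manip.camera_info(n); print(n,i)
E
```

```text
pics
clock 0.0
joint_pos [ 1.18939513  0.33286141 -0.06469768  1.46095416  0.02161492  1.34990405
 -0.08849756]
joint_velocities [-1.74086027e-03  8.72445983e-04  1.47514016e-03  9.75679603e-05
 -1.62822490e-03 -7.63295574e-04  1.44916129e-03]
tau [ 3.00017182e-04 -6.25442791e+01  4.91532823e-02 -3.91599905e+01
  1.60541298e-02  9.90173430e-03 -4.90064360e-05]
position [ 0.21936624 -0.58494034  0.30311626]
ee_rot [-0.69563765 -0.12667634  0.69587547 -0.12569286]
ft_force [ 0.02356039  0.11692616 -0.28139441]
torque [-0.04382041 -0.01347159 -0.01530496]
grip_width 1.0009642788560165
scene {'vfov': 54.85992270179621, 'cx': 277.58400792533604, 'cy': 216.13210361199316, 'pose': array([[-0.5739926 ,  0.62210968, -0.53245849,  1.17069774],
       [ 0.81883492,  0.43092532, -0.37922651,  0.4854608 ],
       [-0.00647064, -0.65366882, -0.75675307,  1.05806331],
       [ 0.        ,  0.        ,  0.        ,  1.        ]])}
top {'vfov': 47.80013931848669, 'cx': 283.68914292768983, 'cy': 208.81013022029418, 'pose': array([[-0.02157166, -0.98864139,  0.14873756,  0.25167814],
       [-0.99957766,  0.0242251 ,  0.01605106, -0.00721531],
       [-0.01947193, -0.14832849, -0.98874643,  1.51734195],
       [ 0.        ,  0.        ,  0.        ,  1.        ]])}
wrist {'vfov': 65.38782319420248, 'cx': 278.4528097619139, 'cy': 212.68958438307732, 'pose': array([[ 0.35084791, -0.89737102, -0.26763968,  0.28724482],
       [-0.93643126, -0.3366692 , -0.09874383, -0.56067276],
       [-0.00149619,  0.28527023, -0.95844596,  0.37248252],
       [ 0.        ,  0.        ,  0.        ,  1.        ]])}
```

View pics/scene0.png

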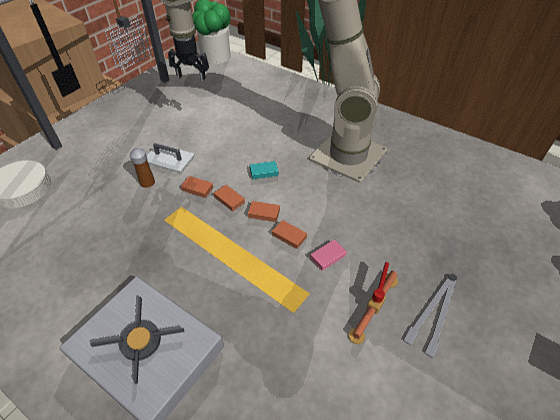

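View pics/top0.png

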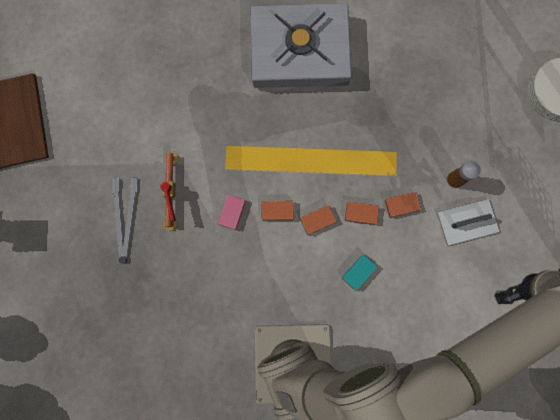

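View pics/wrist0.png

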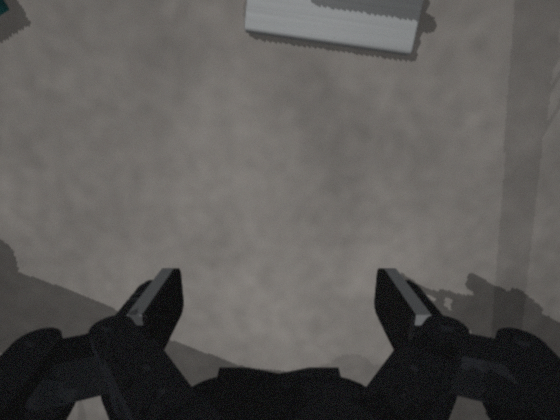

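```bash
cat > h.py <<'E'
from workcell import manip
import numpy as np, cv2
from scipy.spatial.transform import Rotation as R
from scipy.optimize import least_squares
def cam(n,name=None):
    i=manip.camera_info(n); im=manip.camera(n)
    if name: cv2.imwrite(f"pics/{name}.png",im[:,:,::-1])
    return im,i
def f(i): return 210/np.tan(np.radians(i['vfov'])/2)
def proj(i,P):
    P=np.atleast_2d(P); T=np.linalg.inv(i['pose']); c=P@T[:3,:3].T+T[:3,3]
    return np.c_[c[:,0]/c[:,2]*f(i)+i['cx'], c[:,1]/c[:,2]*f(i)+i['cy']]
def ray(i,u,v,z):
    d=i['pose'][:3,:3]@np.array([(u-i['cx'])/f(i),(v-i['cy'])/f(i),1]); o=i['pose'][:3,3]
    return o+d*(z-o[2])/d[2]
def boxsil(i,x,y,yaw,dims=(.1,.06,.025),z=None):
    a,b,c=np.array(dims)/2; z=c if z is None else z
    P=np.array([[sx*a,sy*b,sz*c] for sx in(-1,1) for sy in(-1,1) for sz in(-1,1)])
    P=P@R.from_euler('z',yaw).as_matrix().T+[x,y,z]
    return cv2.convexHull(proj(i,P).astype(np.float32))[:,0]
def fitbox(i,mask,dims=(.1,.06,.025),z=None):
    """fit box silhouette to mask: x,y,yaw by maximising IoU"""
    ys,xs=np.nonzero(mask); p=ray(i,xs.mean(),ys.mean(),dims[2]/2)
    from scipy.optimize import minimize
    S=4
    big=cv2.resize(mask.astype(np.uint8),None,fx=S,fy=S,interpolation=cv2.INTER_NEAREST)
    def cost(q):
        h=boxsil(i,q[0],q[1],q[2],dims,z); m=np.zeros_like(big)
        cv2.fillPoly(m,[np.round((h+.5)*S*16).astype(np.int32)],1,shift=4)
        return 1-(m&big).sum()/(m|big).sum()
    best=None
    for y0 in np.arange(0,np.pi,np.pi/6):
        s=np.array([[p[0],p[1],y0]]+[[p[0]+.01,p[1],y0],[p[0],p[1]+.01,y0],[p[0],p[1],y0+.4]])
        r=minimize(cost,s[0],method='Nelder-Mead',options=dict(initial_simplex=s,maxiter=120,xatol=1e-4,fatol=1e-4))
        if best is None or r.fun<best.fun: best=r
    return best.x,1-best.fun
def st():
    o=manip.get_obs(); m=R.from_quat(o['ee_rot']).as_matrix()
    print('t',round(o['clock'],2),'pos',o['position'].round(4),'toolx',m[:,0].round(3),'tooly',m[:,1].round(3),'toolz',m[:,2].round(3),'F',o['ft_force'].round(1),'w',round(float(o['grip_width']),3))
    return o,m
E
python3 - <<'E'
from h import *
st()
im,i=cam('top')
for q in('tile1','strip','press','grinder','tongs'):
    for r in manip.regions_of(q,'top'):
        m=r['mask']; c=im[m].mean(0).round()
        s=''
        if q=='tile1':
            x,iou=fitbox(i,m); s=(x.round(4),round(iou,3))
        if q=='strip':
            rc=cv2.minAreaRect(np.argwhere(m)[:,::-1].astype(np.float32)); b=cv2.boxPoints(rc)
            s=[ray(i,*p,0)[:2].round(3) for p in b]
        print(q,round(r['confidence'],2),np.round(r['rect']),c,m.sum(),s)
for c in('top','scene'):
    if c=='scene': _,i=cam(c)
    for q,z in(('valve_axis',.071),('valve_grip',.071),('grinder',0),('press',0),('strip',0),('tile1',.0125)):
        for r in manip.pinpoint(q,c): print(c,q,round(r['confidence'],2),np.round(r['pixel']),ray(i,r['pixel'][1],r['pixel'][0],z).round(4))
E
```

```text
t 0.15 pos [ 0.2194 -0.585   0.3033] toolx [-0.     0.001 -1.   ] tooly [ 0.351 -0.936 -0.001] toolz [-0.936 -0.351  0.   ] F [ 0.   0.7 -1. ] w 0.996
tile1 0.85 [300. 205. 334. 231.] [144.  86.  61.] 627 (array([ 0.4402, -0.0891, -1.175 ]), np.float64(0.955))
tile1 0.72 [262. 199. 294. 220.] [147.  88.  62.] 565 (array([0.4768, 0.0396, 1.5521]), np.float64(0.903))
tile1 0.68 [218. 196. 247. 231.] [162.  96. 116.] 620 (array([0.473 , 0.1868, 2.8177]), np.float64(0.95))
tile1 0.68 [339. 253. 376. 288.] [ 45. 125. 124.] 668 (array([ 0.2729, -0.2134,  2.3718]), np.float64(0.95))
tile1 0.63 [385. 191. 419. 218.] [137.  82.  59.] 661 (array([ 0.4842, -0.3621,  1.796 ]), np.float64(0.958))
tile1 0.59 [346. 202. 377. 226.] [145.  85.  60.] 591 (array([ 0.46  , -0.2286,  1.3931]), np.float64(0.907))
tile1 0.53 [160. 182. 176. 221.] [116.  42.  37.] 269 (array([0.522 , 0.3908, 0.6545]), np.float64(0.359))
strip 0.89 [226. 147. 395. 177.] [181. 146.  48.] 3860 [array([0.618, 0.208]), array([0.7  , 0.205]), array([ 0.664, -0.353]), array([ 0.582, -0.346])]
press 0.63 [437. 200. 498. 243.] [139.
[... 835 characters left out ...]
le1 0.84 [211. 226.] [0.4768 0.2029 0.0125]
top tile1 0.6 [219. 319.] [ 0.4411 -0.0955  0.0125]
scene valve_axis 0.69 [293. 378.] [0.5492 0.3801 0.071 ]
scene valve_grip 0.75 [274. 384.] [0.4806 0.3667 0.071 ]
scene grinder 0.81 [185. 144.] [ 0.5832 -0.5406  0.    ]
scene press 0.86 [163. 164.] [ 0.453  -0.5663  0.    ]
scene strip 0.74 [260. 233.] [ 0.657  -0.0547  0.    ]
scene tile1 0.92 [210. 268.] [ 0.4314 -0.0833  0.0125]
scene tile1 0.91 [194. 230.] [ 0.4489 -0.2384  0.0125]
scene tile1 0.87 [169. 266.] [ 0.2662 -0.2111  0.0125]
scene tile1 0.85 [188. 197.] [ 0.4913 -0.3573  0.0125]
scene tile1 0.79 [261. 328.] [0.4959 0.1971 0.0125]
scene tile1 0.65 [233. 291.] [0.469  0.0385 0.0125]
```

Call:
arm_command(
  moves=[
    [[0,0,0,0,6.83],[0,0,0,0,6.83],[0,0,0,0,6.83],[0,0,-1,-1,0],[0,0,-1,-1,0],[0,0,-1,-1,0],[0,0,-1,-1,0],[0,0,-1,-1,0],[0,0,-1,-1,0],[0,0,-1,-1,0],[0,0,-1,-1,0],[0,0,-1,-1,0]],
  ],
  force=30,
)

```text
clock: 2.1
position: [0.4452, -0.3586, 0.3042]
ee_rot: [0.707, 0.0, -0.707, 0.001]
ft_force: [0.3, 0.0, -0.1]
grip_width: 1.0
```

Call:
arm_command(
  moves=[
    [[0,0,-1,0,0],[0,0,-1,0,0],[0,0,-1,0,0],[0,0,-1,0,0],[0,0,-1,0,0],[0,0,-1,0,0],[0,0,-1,0,0],[0,0,-1,0,0],[0,0,-1,0,0],[0,0,-1,0,0],[0,0,-1,0,0],[0,0,-1,0,0]],
  ],
)

```text
clock: 3.1
position: [0.4437, -0.0587, 0.3041]
ee_rot: [0.707, 0.0, -0.707, 0.001]
ft_force: [0.1, 0.1, -0.7]
grip_width: 1.002
```

Call:
arm_command(
  moves=[
    [[0,0,-1,0,0],[0,0,-1,0,0],[0,0,-1,0,0],[0,0,-1,0,0],[0,0,-1,0,0],[0,0,-1,0,0],[0,0,-1,0,0],[0,0,-1,0,0],[0,0,-1,0,0],[0,0,-1,0,0],[0,0,-1,0,0],[0,0,-1,0,0]],
  ],
)

```text
clock: 4.1
position: [0.4434, 0.2412, 0.3041]
ee_rot: [0.707, 0.0, -0.707, 0.0]
ft_force: [0.5, -0.4, 0.8]
grip_width: 1.002
```

Run:
```python
from h import *
st()
im,i=cam('wrist','w1')
st()
for q,z in(('valve_axis',.071),('valve_grip',.071)):
        for r in manip.pinpoint(q,'wrist'): print(q,round(r['confidence'],2),np.round(r['pixel']),ray(i,r['pixel'][1],r['pixel'][0],z).round(4))
```

```text
t 4.1 pos [0.4434 0.2412 0.3041] toolx [ 0.001 -0.    -1.   ] tooly [ 0.001 -1.     0.   ] toolz [-1.    -0.001 -0.001] F [ 0.5 -0.4  0.8] w 1.002
t 4.15 pos [0.4422 0.246  0.3043] toolx [ 0.001  0.003 -1.   ] tooly [ 0.006 -1.    -0.003] toolz [-1.    -0.006 -0.001] F [-3.5  2.5 -0.5] w 1.003
valve_axis 0.64 [ 74. 115.] [0.5494 0.3807 0.071 ]
valve_grip 0.78 [165. 148.] [0.4722 0.3608 0.071 ]
```

View pics/w1.png

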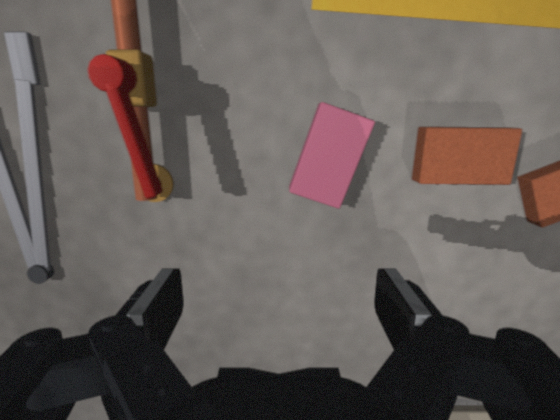

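Call:
arm_command(
  moves=[
    [[0,0,0,0,-7.15],[0,0,0,0,-7.15],[0,0,-0.9,-0.5,0],[0,0,-0.9,-0.5,0],[0,0,-0.9,-0.5,0],[0,0,-0.9,-0.5,0],[0,0,-0.6,-0.4,0],[0,0.5,0,0,0],[0,0.5,0,0,0],[0,0,0,0,0],[0,0,0,0,0]],
  ],
)

```text
clock: 5.17
position: [0.4757, 0.3548, 0.2778]
ee_rot: [-0.701, -0.087, 0.702, -0.089]
ft_force: [0.3, 0.2, -0.2]
grip_width: 1.004
```

Run:
```python
from h import *
im,i=cam('wrist','w2')
o,m=st()
for q,z in(('valve_axis',.071),('valve_grip',.071)):
        for r in manip.pinpoint(q,'wrist')[:1]:
            p=ray(i,r['pixel'][1],r['pixel'][0],z); print(q,round(r['confidence'],2),np.round(r['pixel']),p.round(4), 'tool',((p-o['position'])@m/.025).round(2))
```

```text
t 5.22 pos [0.4759 0.3552 0.2787] toolx [-0.    -0.001 -1.   ] tooly [ 0.247 -0.969  0.001] toolz [-0.969 -0.247  0.   ] F [-1.  -0.4  0.3] w 0.998
valve_axis 0.68 [106. 267.] [0.5502 0.3816 0.071 ] tool [ 8.31 -0.3  -3.14]
valve_grip 0.79 [202. 264.] [0.4727 0.3655 0.071 ] tool [ 8.31 -0.44  0.02]
```

View pics/w2.png

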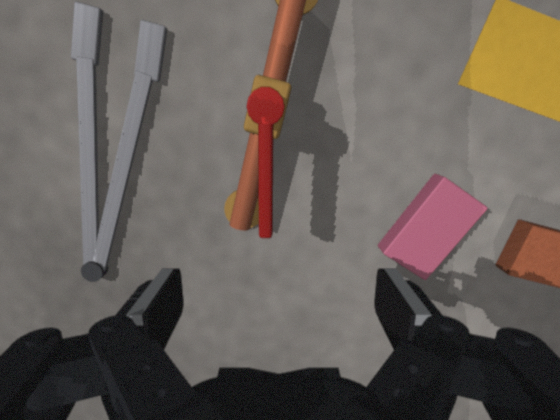

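Call:
arm_command(
  moves=[
    [[0.4,0,-0.4,0,0],[0.4,0.9,0,0,0],[0.4,0.9,0,0,0],[0.4,0.9,0,0,0],[0.4,0.9,0,0,0],[0.4,0.9,0,0,0],[0.4,0.9,0,0,0],[0.4,0.7,0,0,0],[0.9,0,0,0,0],[1,0,0,0,0],[1,0,0,0,0],[1,0,0,0,0]],
  ],
  force=25,
)

```text
clock: 6.32
position: [0.4736, 0.3666, 0.128]
ee_rot: [0.702, 0.088, -0.701, 0.088]
ft_force: [-2.3, -3.3, 3.5]
grip_width: 0.14
```

```bash
python3 - <<'E'
from h import *
im,i=cam('wrist','w3')
o,m=st()
im,i=cam('top')
E
python3 - <<'E'
import cv2
a=cv2.imread('pics/w3.png');
E
```

```text
t 6.37 pos [0.4736 0.3665 0.1279] toolx [ 0.001  0.    -1.   ] tooly [ 0.247 -0.969  0.   ] toolz [-0.969 -0.247 -0.001] F [-1.6 -3.4  6. ] w 0.142
```

View pics/w3.png

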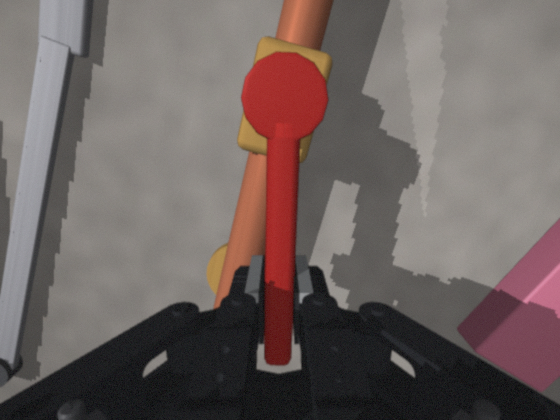

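Call:
arm_command(
  moves=[
    [[1,0,0.39,-0.024,-7],[1,0,0.39,-0.024,-7],[1,0,0.39,-0.024,-7],[1,0,0.39,-0.024,-7],[1,0,0.39,-0.024,-7],[1,0,0.39,-0.024,-7],[1,0,0.39,-0.024,-7],[1,0,0.39,-0.024,-7],[1,0,0.39,-0.024,-7],[1,0,0.39,-0.024,-7],[1,0,0.2,-0.012,-3.5],[1,0,0,0,0]],
  ],
)

```text
clock: 7.42
position: [0.5486, 0.306, 0.1279]
ee_rot: [-0.508, -0.491, 0.508, -0.492]
ft_force: [-6.2, -7.0, 11.4]
grip_width: 0.135
```

Run:
```python
from h import *
im,i=cam('wrist','w4')
o,m=st()
p=o['position'][:2]-np.array([.5502,.3816]); print(p, np.hypot(*p), np.degrees(np.arctan2(p[1],p[0])))
```

```text
t 7.47 pos [0.5482 0.306  0.1279] toolx [ 0.    -0.001 -1.   ] tooly [ 0.999 -0.036  0.   ] toolz [-0.036 -0.999  0.001] F [-5.5 -7.2 10.7] w 0.132
[-0.00200196 -0.07559036] 0.07561686861371784 -91.51708690073042
```

View pics/w4.png

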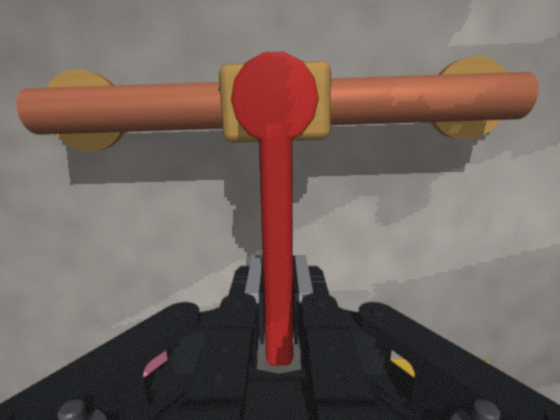

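Call:
arm_command(
  moves=[
    [[1,0,0.12,0,-2],[1,0,0,0,0],[1,0,0,0,0]],
  ],
)

```text
clock: 7.72
position: [0.55, 0.3061, 0.1279]
ee_rot: [-0.5, -0.499, 0.501, -0.5]
ft_force: [-9.8, -8.3, 13.2]
grip_width: 0.135
```

Run:
```python
from h import *
o,m=st()
im,i=cam('top','t5')
for q,z in(('valve_axis',.071),('valve_grip',.071)):
        for r in manip.pinpoint(q,'top')[:1]:
            p=ray(i,r['pixel'][1],r['pixel'][0],z); print(q,round(r['confidence'],2),np.round(r['pixel']),p.round(4))
```

```text
t 7.72 pos [0.55   0.3061 0.1279] toolx [-0.001 -0.002 -1.   ] tooly [ 1.    -0.002 -0.001] toolz [-0.002 -1.     0.002] F [-9.8 -8.3 13.2] w 0.135
valve_axis 0.58 [189. 164.] [0.541  0.3898 0.071 ]
```

Call:
arm_command(
  moves=[
    [[0.3,0,0,0,0],[0.3,0,0,0,0],[0.3,0,0,0,0],[0.3,-0.5,0,0,0],[0,-1,0,0,0],[0,-1,0,0,0],[0,-1,0,0,0],[0,-1,0,0,0],[0,-1,0,0,0],[0,-1,-0.2,1,0],[0,0,-0.2,1,0],[0,0,-0.2,1,0]],
  ],
)

```text
clock: 8.87
position: [0.5355, 0.2317, 0.2914]
ee_rot: [0.501, 0.499, -0.499, 0.5]
ft_force: [0.9, -0.9, -0.1]
grip_width: 0.997
```

Call:
arm_command(
  moves=[
    [[0,0,-0.2,1,0],[0,0,-0.2,1,0],[0,0,-0.2,1,0],[0,0,-0.2,1,0],[0,0,-0.2,1,0],[0,0,-0.2,1,0],[0,0,-0.2,1,0],[0,0,-0.2,1,0],[0,0,-0.2,1,0],[0,0,-0.2,1,0],[0,0,-0.2,0.8,0],[0,0,0,0,0]],
  ],
)

```text
clock: 9.87
position: [0.4794, -0.0427, 0.2894]
ee_rot: [-0.501, -0.498, 0.502, -0.499]
ft_force: [-0.3, -0.9, 0.6]
grip_width: 1.0
```

```bash
cat >> h.py <<'E'
def tiles(n='wrist',name=None,q='tile1',dims=(.1,.06,.025)):
    im,i=cam(n,name); o,m=st(); i=manip.camera_info(n); out=[]
    for r in manip.regions_of(q,n):
        k=r['mask']; c=im[k].mean(0).round(); l,t,rr,b=r['rect']
        edge=l<2 or t<2 or rr>557 or b>417
        x,iou=fitbox(i,k,dims)
        d=(np.array([x[0],x[1],o['position'][2]])-o['position'])@m
        u=np.array([np.cos(x[2]),np.sin(x[2]),0])@m
        print(round(r['confidence'],2),np.round(r['rect']),c,'edge' if edge else '',x.round(4),round(iou,3),'tool units',(d/.025).round(2),'long axis in tool deg from z',round(np.degrees(np.arctan2(u[1],u[2])),1))
        out.append((x,iou))
    return out
E
python3 - <<'E'
from h import *
tiles('wrist','w6')
im,i=cam('top','t6')
for r in manip.pinpoint('valve_grip','top')[:1]+manip.pinpoint('valve_axis','top')[:1]:
    print(ray(i,r['pixel'][1],r['pixel'][0],.071))
E
```

```text
t 9.92 pos [ 0.4798 -0.0405  0.2896] toolx [ 0.001 -0.002 -1.   ] tooly [ 1.    -0.006  0.001] toolz [-0.006 -1.     0.002] F [ 1.2  0.8 -0.1] w 1.002
0.82 [197. 173. 286. 275.] [127.  76.  56.]  [ 0.4416 -0.0888 -1.1758] 0.977 tool units [ 0.   -1.52  1.94] long axis in tool deg from z 23.0
0.66 [243.  50. 304. 158.] [131.  78.  56.]  [0.4748 0.0385 1.562 ] 0.963 tool units [-0.   -0.22 -3.16] long axis in tool deg from z 179.8
0.58 [237. 293. 295. 374.] [121.  72.  52.]  [ 0.4599 -0.2295  1.4147] 0.911 tool units [ 0.01 -0.75  7.56] long axis in tool deg from z 171.4
0.58 [ 62. 279. 124. 337.] [ 39. 102. 102.]  [ 0.2537 -0.1998  0.7053] 0.421 tool units [ 0.01 -9.    6.43] long axis in tool deg from z 130.8
[0.55134102 0.29775261 0.071     ]
[0.54884377 0.38709121 0.071     ]
```

View pics/w6.png

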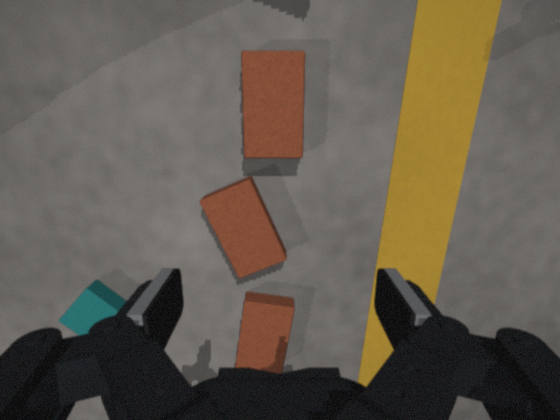

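View pics/t6.png

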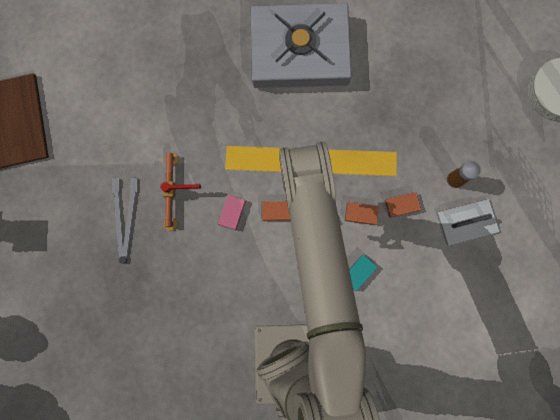

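Call:
arm_command(
  moves=[
    [[0,0,-0.11,-1,0],[0,0,-0.11,-1,0],[0,0,0,-1,0],[0,0.3,0,-1,0],[0,1,0,-0.85,0],[0,1,0,0,0],[0,1,0,0,0],[0,1,0,0,0],[0,1,0,0,0],[0,1,0,0,0],[0,0.8,0,0,0],[0,0,0,0,0]],
  ],
  force=20,
)

```text
clock: 11.12
position: [0.4727, 0.0836, 0.1083]
ee_rot: [0.499, 0.501, -0.501, 0.499]
ft_force: [-0.7, -0.7, -0.8]
grip_width: 0.999
```

Run:
```python
from h import *
im,i=cam('wrist','w7')
o,m=st()
```

```text
t 11.17 pos [0.4737 0.0839 0.1104] toolx [-0.003  0.001 -1.   ] tooly [ 1.     0.    -0.003] toolz [ 0.    -1.    -0.001] F [0.7 0.3 0.6] w 1.002
```

View pics/w7.png

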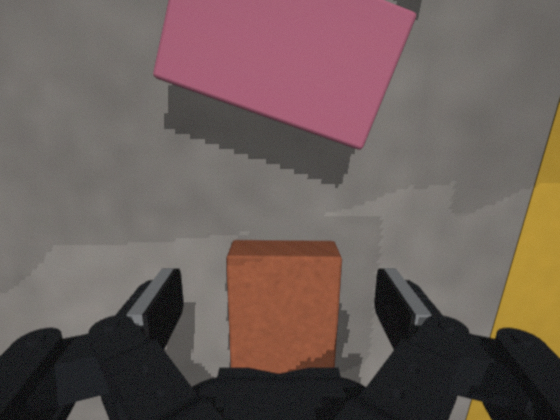

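Call:
arm_command(
  moves=[
    [[0,0.8,0,0,0],[0,0.8,0,0.1,0],[0,0,0,0,0],[0.5,0,0,0,0],[1,0,0,0,0],[1,0,0,0,0],[1,0,0,0,0],[1,0,0,0,0]],
  ],
  force=20,
)

```text
clock: 11.83
position: [0.4757, 0.0809, 0.0733]
ee_rot: [0.501, 0.499, -0.5, 0.5]
ft_force: [-2.1, 0.9, 5.8]
grip_width: 0.693
```

Call:
arm_command(
  moves=[
    [[1,-0.5,0,0,0],[1,-1,0,0,0],[1,-1,0,0,0],[1,-1,0,0,0],[1,-1,0,0,0],[1,0,0,0,0],[1,0,0,0,0],[1,0,0,0,0]],
  ],
  force=20,
)

```text
clock: 12.5
position: [0.4744, 0.0799, 0.1838]
ee_rot: [-0.5, -0.499, 0.501, -0.5]
ft_force: [-0.5, 0.1, -3.2]
grip_width: 0.694
```

Run:
```python
from h import *
im,i=cam('wrist','w8')
o,m=st()
im,i=cam('scene','s8')
```

```text
t 12.55 pos [0.4742 0.0799 0.1833] toolx [-0.001 -0.001 -1.   ] tooly [ 1.    -0.002 -0.001] toolz [-0.002 -1.     0.001] F [ 0.7  0.2 -3.8] w 0.699
```

View pics/w8.png

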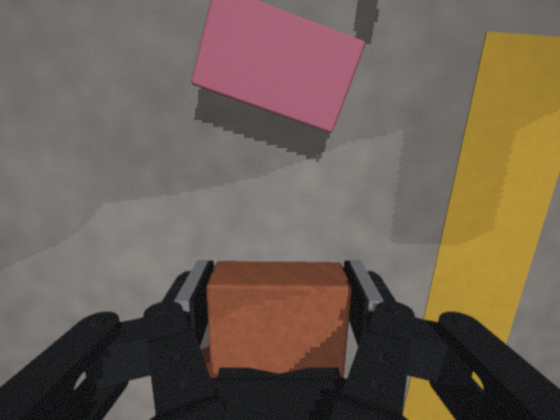

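View pics/s8.png

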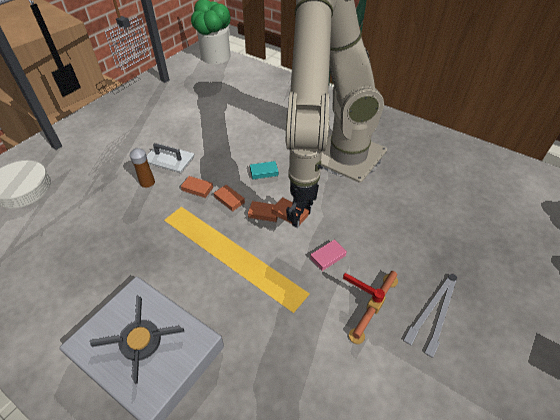

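Run:
```python
import cv2
a=cv2.imread('pics/s8.png')[150:260,220:360]; cv2.imwrite('pics/s8c.png',cv2.resize(a,None,fx=5,fy=5,interpolation=cv2.INTER_CUBIC))
```

```text
(no output)
```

View pics/s8c.png

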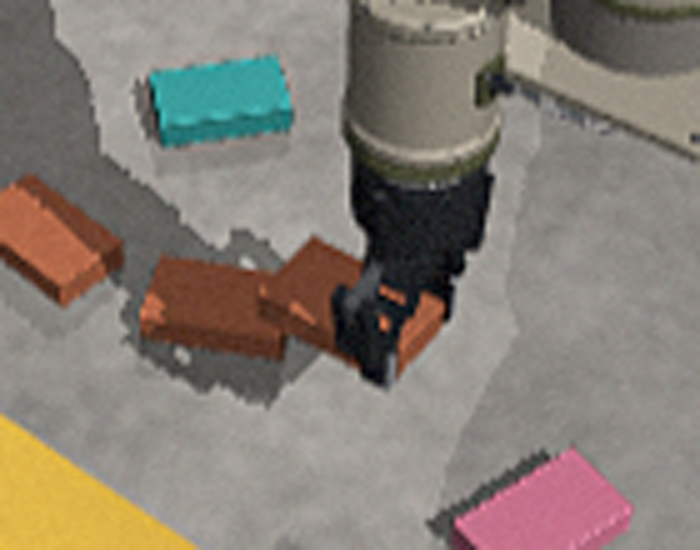

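Call:
arm_command(
  moves=[
    [[1,-0.5,0,0,6.7],[1,-0.5,0,0,6.7],[1,0,0,0,6.7],[1,0,0,0,6.7],[1,0,0,0,6.7],[1,0,0,0,6.7],[1,0,0,0,6.7],[1,0,0,0,6.7],[1,0,0,0,6.7],[1,0,0,0,6.7],[1,0,0,0,6.7],[1,0,0,0,6.7]],
  ],
)

```text
clock: 13.6
position: [0.4742, 0.0803, 0.2079]
ee_rot: [-0.704, -0.057, 0.705, -0.056]
ft_force: [-0.0, -0.3, -2.9]
grip_width: 0.702
```

Call:
arm_command(
  moves=[
    [[1,0,0,0,6.7],[1,0,0,0,6.7],[1,0,-0.4,-0.95,0],[1,0,-0.4,-0.95,0],[1,0,-0.4,-0.95,0],[1,0,-0.4,-0.95,0],[1,0,-0.4,-0.95,0],[1,0,-0.4,-0.95,0],[1,0,-0.4,-0.95,0],[1,0,0,0,0]],
  ],
)

```text
clock: 14.43
position: [0.6477, 0.1401, 0.2064]
ee_rot: [-0.706, 0.024, 0.707, 0.025]
ft_force: [-0.3, -0.1, -2.7]
grip_width: 0.697
```

Run:
```python
from h import *
o,m=st()
im,i=cam('scene','s9')
a=im[180:330,180:380]; cv2.imwrite('pics/s9c.png',cv2.resize(a[:,:,::-1],None,fx=4,fy=4,interpolation=cv2.INTER_CUBIC))
```

```text
t 14.43 pos [0.6477 0.1401 0.2064] toolx [-0.002  0.001 -1.   ] tooly [-0.068 -0.998 -0.001] toolz [-0.998  0.068  0.002] F [-0.3 -0.1 -2.7] w 0.697
```

View pics/s9c.png

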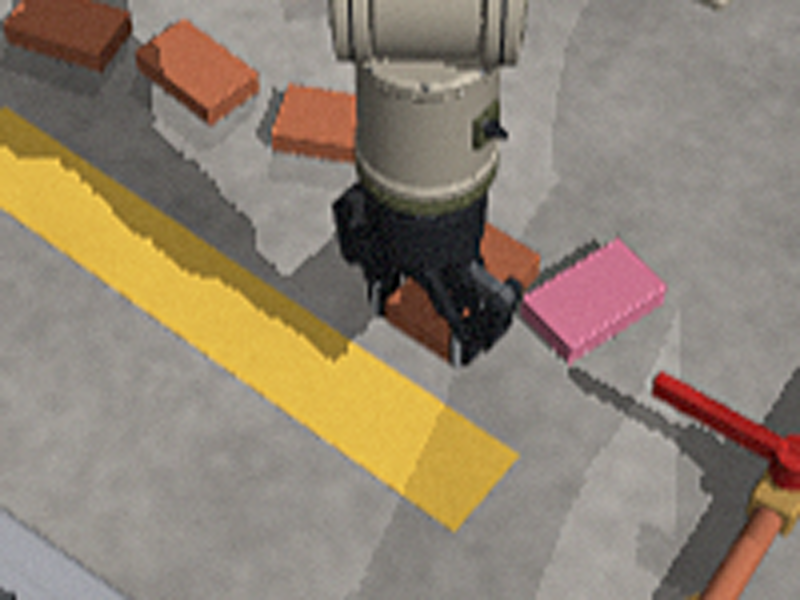

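Call:
arm_command(
  moves=[
    [[1,0.9,0,0,0],[1,0.9,0,0,0],[1,0.9,0,0,0],[1,0.9,0,0,0],[1,0,0,0,0],[0.36,0,0,0,0],[0.36,0,0,0,0]],
  ],
  force=20,
)

```text
clock: 15.07
position: [0.6456, 0.1389, 0.12]
ee_rot: [0.707, -0.024, -0.706, -0.024]
ft_force: [1.0, 0.2, -1.9]
grip_width: 0.695
```

Run:
```python
from h import *
o,m=st()
im,i=cam('scene','s10')
a=im[180:330,180:380]; cv2.imwrite('pics/s10c.png',cv2.resize(a[:,:,::-1],None,fx=4,fy=4,interpolation=cv2.INTER_CUBIC))
```

```text
t 15.07 pos [0.6456 0.1389 0.12  ] toolx [ 0.001  0.    -1.   ] tooly [-0.068 -0.998 -0.   ] toolz [-0.998  0.068 -0.001] F [ 1.   0.2 -1.9] w 0.695
```

View pics/s10c.png

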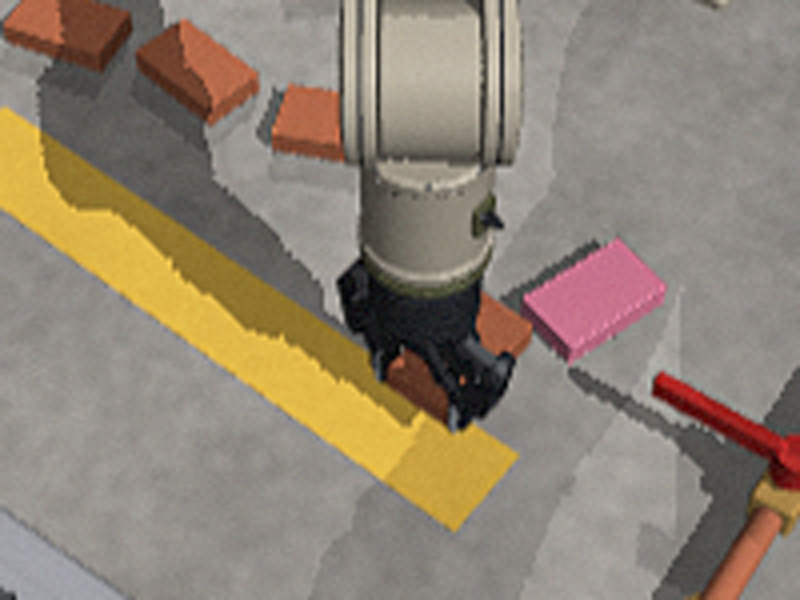

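Call:
arm_command(
  moves=[
    [[0.33,0,0,0,0],[0.33,0,0,0,0],[0.32,0,0,0,0],[0.32,0,0,0,0]],
  ],
)

```text
clock: 15.45
position: [0.6456, 0.1387, 0.1194]
ee_rot: [0.707, -0.024, -0.706, -0.024]
ft_force: [0.3, -0.5, -2.4]
grip_width: 0.696
```

Run:
```python
from h import *
o,m=st(); print(o['torque'].round(3), (o['torque']@m).round(3))
im,i=cam('wrist','w11')
```

```text
t 15.45 pos [0.6456 0.1387 0.1194] toolx [ 0.001 -0.    -1.   ] tooly [-0.069 -0.998 -0.   ] toolz [-0.998  0.069 -0.001] F [ 0.3 -0.5 -2.4] w 0.696
[ 0.024 -0.155  0.009] [-0.009  0.153 -0.034]
```

View pics/w11.png

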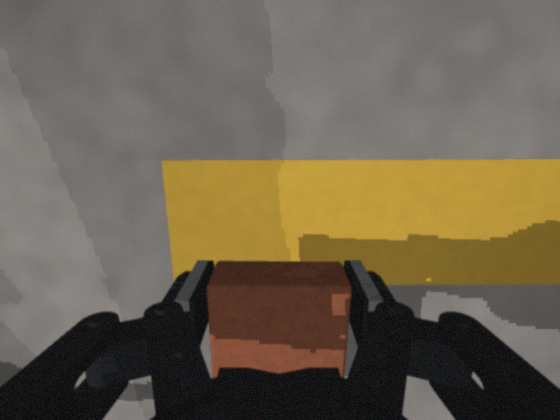

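Call:
arm_command(
  moves=[
    [[0.312,0,0,0,0],[0.312,0,0,0,0],[0.307,0,0,0,0],[0.307,0,0,0,0]],
  ],
)

```text
clock: 15.83
position: [0.6454, 0.1386, 0.1189]
ee_rot: [-0.707, 0.024, 0.707, 0.024]
ft_force: [0.6, 0.3, -3.2]
grip_width: 0.698
```

Run:
```python
from h import *
o,m=st(); print((o['torque']@m).round(3))
im,i=cam('wrist','w12')
```

```text
t 15.83 pos [0.6454 0.1386 0.1189] toolx [-0. -0. -1.] tooly [-0.069 -0.998  0.   ] toolz [-0.998  0.069  0.   ] F [ 0.6  0.3 -3.2] w 0.698
[0.066 0.08  0.072]
```

View pics/w12.png

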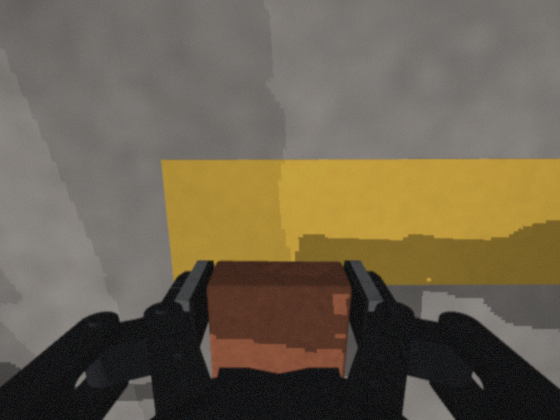

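Call:
arm_command(
  moves=[
    [[0.302,0,0,0,0],[0.302,0,0,0,0],[0.298,0,0,0,0],[0.298,0,0,0,0]],
  ],
)

```text
clock: 16.22
position: [0.6455, 0.1387, 0.119]
ee_rot: [0.707, -0.024, -0.707, -0.024]
ft_force: [0.2, 0.2, -0.5]
grip_width: 0.698
```

Run:
```python
from h import *
o,m=st(); print((o['torque']@m).round(3))
im,i=cam('wrist','w13')
```

```text
t 16.22 pos [0.6455 0.1387 0.119 ] toolx [ 0. -0. -1.] tooly [-0.069 -0.998  0.   ] toolz [-0.998  0.069 -0.   ] F [ 0.2  0.2 -0.5] w 0.698
[ 0.029 -0.086  0.033]
```

View pics/w13.png

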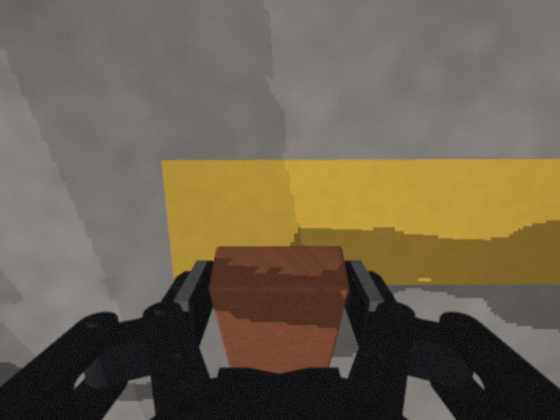

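Call:
arm_command(
  moves=[
    [[0.304,-0.3,0,0,0],[0.302,-0.3,0,0,0],[0.302,-0.3,0,0,0],[0.302,-0.3,0,0,0],[0.302,-0.3,0,0,0],[0.302,-0.3,0,0,0],[0.4,0,0,0,0],[1,0,0,0,0]],
  ],
)

```text
clock: 16.93
position: [0.6456, 0.1387, 0.1645]
ee_rot: [0.707, -0.024, -0.706, -0.024]
ft_force: [-0.1, -0.3, -2.1]
grip_width: 0.694
```

Run:
```python
from h import *
o,m=st(); print((o['torque']@m).round(3))
im,i=cam('wrist','w14')
im,i=cam('scene','s14')
a=im[180:330,180:380]; cv2.imwrite('pics/s14c.png',cv2.resize(a[:,:,::-1],None,fx=4,fy=4,interpolation=cv2.INTER_CUBIC))
```

```text
t 16.93 pos [0.6456 0.1387 0.1645] toolx [ 0.001  0.    -1.   ] tooly [-0.069 -0.998 -0.   ] toolz [-0.998  0.069 -0.001] F [-0.1 -0.3 -2.1] w 0.694
[-0.066  0.084 -0.005]
```

View pics/w14.png

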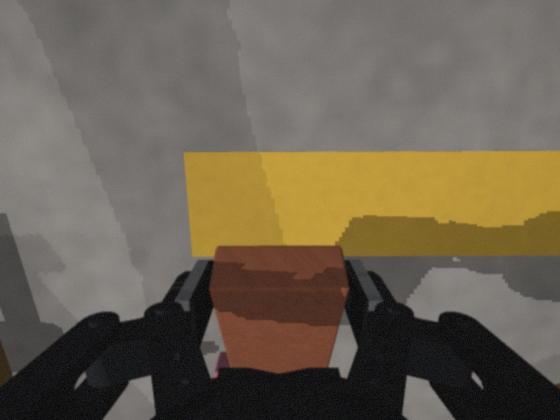

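View pics/s14c.png

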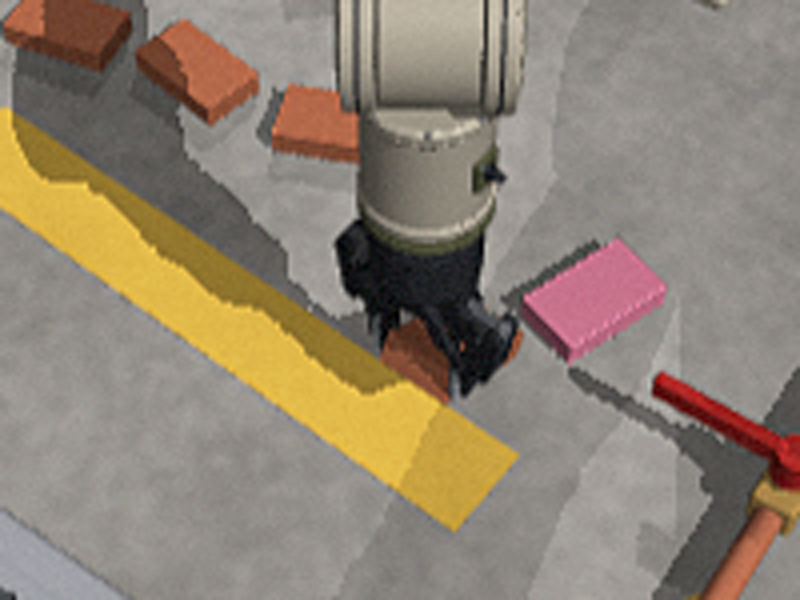

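Call:
arm_command(
  moves=[
    [[0.302,0,0,0,0],[0.3,0,0,0,0],[0.298,0,0,0,0],[0.298,0,0,0,0],[1,0,0,0,0],[1,0,0,0,0]],
  ],
)

```text
clock: 17.53
position: [0.6458, 0.1387, 0.1644]
ee_rot: [0.707, -0.024, -0.706, -0.024]
ft_force: [0.9, -0.6, 1.0]
grip_width: 0.648
```

Run:
```python
from h import *
o,m=st(); print((o['torque']@m).round(3))
im,i=cam('wrist','w15')
im,i=cam('scene','s15')
a=im[180:330,180:380]; cv2.imwrite('pics/s15c.png',cv2.resize(a[:,:,::-1],None,fx=4,fy=4,interpolation=cv2.INTER_CUBIC))
```

```text
t 17.53 pos [0.6458 0.1387 0.1644] toolx [ 0.001  0.    -1.   ] tooly [-0.069 -0.998 -0.   ] toolz [-0.998  0.069 -0.001] F [ 0.9 -0.6  1. ] w 0.648
[0.025 0.134 0.059]
```

View pics/w15.png

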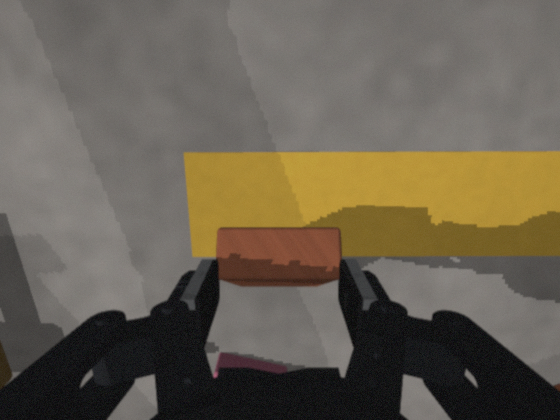

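View pics/s15c.png

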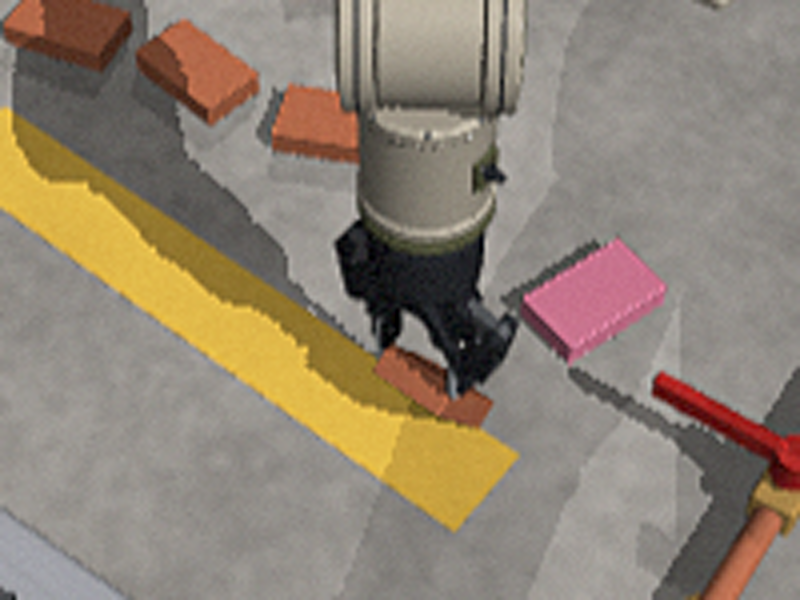

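Call:
arm_command(
  moves=[
    [[0.25,0,0,0,0],[0.25,0,0,0,0]],
  ],
)

```text
clock: 17.8
position: [0.6453, 0.1387, 0.1638]
ee_rot: [-0.707, 0.024, 0.707, 0.024]
ft_force: [0.2, -0.5, 0.7]
grip_width: 0.751
```

Run:
```python
from h import *
o,m=st(); print((o['torque']@m).round(3))
im,i=cam('wrist','w16')
im,i=cam('scene','s16')
a=im[180:330,180:380]; cv2.imwrite('pics/s16c.png',cv2.resize(a[:,:,::-1],None,fx=4,fy=4,interpolation=cv2.INTER_CUBIC))
```

```text
t 17.8 pos [0.6453 0.1387 0.1638] toolx [-0. -0. -1.] tooly [-0.069 -0.998  0.   ] toolz [-0.998  0.069  0.   ] F [ 0.2 -0.5  0.7] w 0.751
[-0.004 -0.022  0.004]
```

View pics/w16.png

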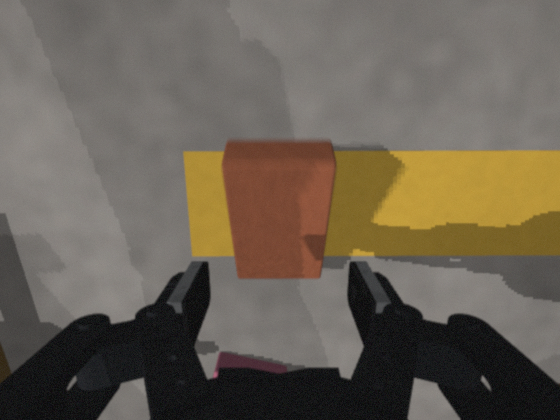

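View pics/s16c.png

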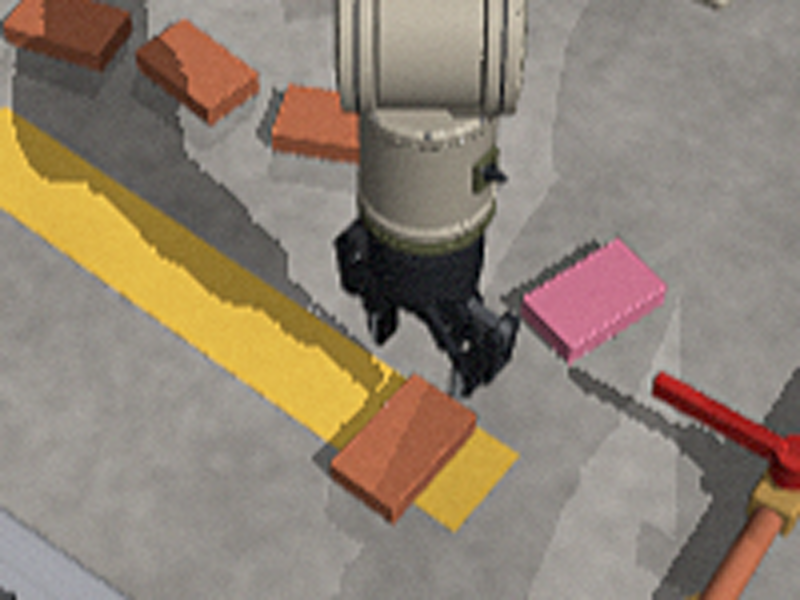

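Call:
arm_command(
  moves=[
    [[0,-1,0,0,0],[0,-1,0,0.5,0],[0,-1,0,0.5,0],[0,-1,0,0,0],[0,0,0,0,0]],
  ],
)

```text
clock: 18.32
position: [0.6213, 0.1416, 0.2694]
ee_rot: [0.709, -0.024, -0.704, -0.025]
ft_force: [0.9, 0.9, 1.1]
grip_width: 1.004
```

Run:
```python
from h import *
tiles('wrist','w17')
```

```text
t 18.37 pos [0.6211 0.1411 0.2668] toolx [ 0.005  0.001 -1.   ] tooly [-0.068 -0.998 -0.001] toolz [-0.998  0.068 -0.005] F [ 0.3 -0.6 -0.7] w 0.999
0.74 [247.  90. 315. 198.] [138.  82.  59.]  [0.6667 0.1355 3.0783] 0.948 tool units [ 0.01  0.1  -1.83] long axis in tool deg from z 0.3
0.67 [214. 272. 286. 364.] [146.  85. 104.]  [0.4739 0.1834 2.8201] 0.95 tool units [-0.03 -1.29  5.99] long axis in tool deg from z -14.5
0.58 [447. 286. 546. 338.] [112.  67.  49.]  [ 0.4578 -0.1116  1.0727] 0.5 tool units [-0.04 10.53  5.83] long axis in tool deg from z -114.6
```

View pics/w17.png

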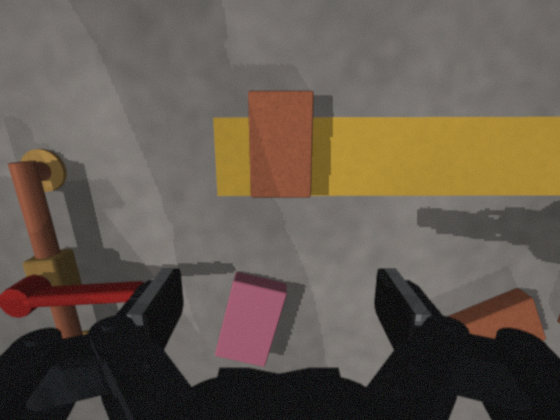

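Call:
arm_command(
  moves=[
    [[0,0,0.1,-0.9,0],[0,0,0,-0.9,0],[0,0.8,0,-0.9,0],[0,1,0,-0.93,0],[0,1,0,0,0],[0,1,0,0,0],[0,1,0,0,0],[0,1,0,0,0],[0,1,0,0,0],[0,1,0,0,0],[0,0,0,0,0]],
  ],
  force=20,
)

```text
clock: 19.33
position: [0.7075, 0.1305, 0.0614]
ee_rot: [-0.703, 0.025, 0.71, 0.023]
ft_force: [-0.6, -0.8, -0.8]
grip_width: 1.0
```

Call:
arm_command(
  moves=[
    [[0.5,0,0,0,0],[1,0,0,0,0],[1,0,0,0,0],[1,0,0,0,0],[1,-0.5,0,0,0],[1,-0.9,0,0,0],[1,-0.9,0,0,0],[1,-0.9,0,0,0],[1,0,0,0,0],[1,0,0,0,0]],
  ],
)

```text
clock: 20.17
position: [0.7116, 0.1317, 0.1514]
ee_rot: [0.708, -0.024, -0.705, -0.024]
ft_force: [-0.3, -0.6, -2.8]
grip_width: 0.702
```

Run:
```python
from h import *
o,m=st(); print((o['torque']@m).round(3))
im,i=cam('wrist','w18')
```

```text
t 20.17 pos [0.7116 0.1317 0.1514] toolx [ 0.003  0.    -1.   ] tooly [-0.069 -0.998 -0.   ] toolz [-0.998  0.069 -0.003] F [-0.3 -0.6 -2.8] w 0.702
[-0.006  0.08   0.006]
```

View pics/w18.png

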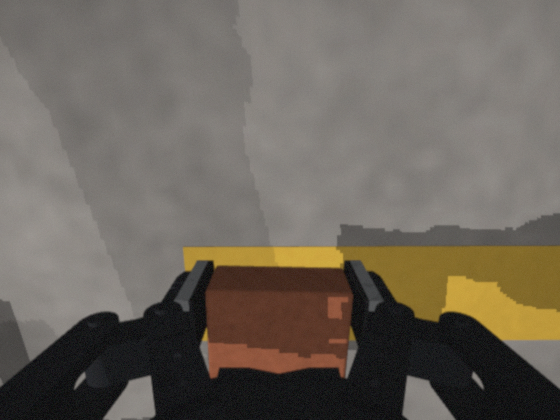

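Call:
arm_command(
  moves=[
    [[1,0,0,0.5,0],[1,0,0,0.7,0],[1,0,0,0.7,0],[1,0,0,0.4,0],[1,0.1,0,0,0],[0.31,0,0,0,0],[0.305,0,0,0,0],[0.302,0,0,0,0],[0.302,0,0,0,0]],
  ],
)

```text
clock: 20.97
position: [0.6539, 0.1354, 0.1461]
ee_rot: [-0.707, 0.024, 0.707, 0.024]
ft_force: [-0.2, -0.6, -2.9]
grip_width: 0.702
```

Run:
```python
from h import *
o,m=st(); print((o['torque']@m).round(3))
im,i=cam('wrist','w19')
```

```text
t 20.97 pos [0.6539 0.1354 0.1461] toolx [-0.  0. -1.] tooly [-0.069 -0.998 -0.   ] toolz [-0.998  0.069  0.   ] F [-0.2 -0.6 -2.9] w 0.702
[-0.005  0.122  0.003]
```

View pics/w19.png

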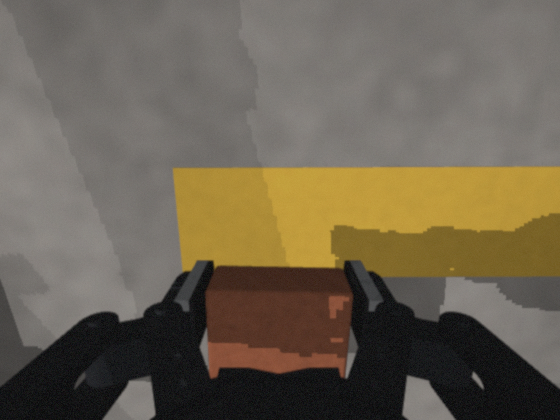

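Call:
arm_command(
  moves=[
    [[0.3,0,0,0,0],[0.3,0,0,0,0],[0.299,0,0,0,0],[0.4,0,0,0,0]],
  ],
)

```text
clock: 21.35
position: [0.6535, 0.1356, 0.1464]
ee_rot: [0.707, -0.024, -0.707, -0.024]
ft_force: [0.0, 0.3, -3.1]
grip_width: 0.694
```

Run:
```python
from h import *
o,m=st(); print((o['torque']@m).round(3))
im,i=cam('wrist','w20')
```

```text
t 21.35 pos [0.6535 0.1356 0.1464] toolx [ 0. -0. -1.] tooly [-0.069 -0.998  0.   ] toolz [-0.998  0.069 -0.   ] F [ 0.   0.3 -3.1] w 0.694
[0.032 0.106 0.001]
```

View pics/w20.png

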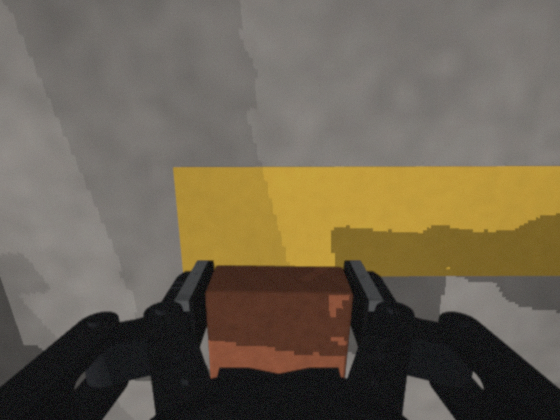

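Call:
arm_command(
  moves=[
    [[0.3,0,0,0,0],[0.298,0,0,0,0],[0.298,0,0,0,0],[0.35,0,0,0,0]],
  ],
)

```text
clock: 21.73
position: [0.6536, 0.1357, 0.1467]
ee_rot: [0.707, -0.024, -0.707, -0.024]
ft_force: [-0.7, 0.7, -0.6]
grip_width: 0.696
```

Run:
```python
from h import *
o,m=st(); print((o['torque']@m).round(3))
im,i=cam('wrist','w21')
```

```text
t 21.73 pos [0.6536 0.1357 0.1467] toolx [ 0.  0. -1.] tooly [-0.069 -0.998 -0.   ] toolz [-0.998  0.069 -0.   ] F [-0.7  0.7 -0.6] w 0.696
[-0.046 -0.11   0.039]
```

View pics/w21.png

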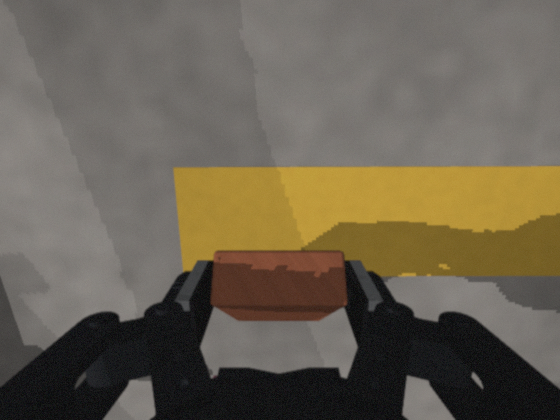

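Call:
arm_command(
  moves=[
    [[0.33,0,0,0,0],[0.33,0.1,0,0,0],[0.33,0.1,0,0,0],[0.33,0,0,0,0]],
  ],
)

```text
clock: 22.12
position: [0.6562, 0.1355, 0.1441]
ee_rot: [0.709, -0.024, -0.704, -0.025]
ft_force: [5.4, -0.3, 12.1]
grip_width: 0.696
```

Run:
```python
from h import *
o,m=st(); print((o['torque']@m).round(3))
im,i=cam('wrist','w22')
im,i=cam('scene','s22')
a=im[180:330,180:380]; cv2.imwrite('pics/s22c.png',cv2.resize(a[:,:,::-1],None,fx=4,fy=4,interpolation=cv2.INTER_CUBIC))
```

```text
t 22.12 pos [0.6562 0.1355 0.1441] toolx [ 0.007  0.001 -1.   ] tooly [-0.07  -0.998 -0.001] toolz [-0.998  0.07  -0.007] F [ 5.4 -0.3 12.1] w 0.696
[0.017 0.901 0.209]
```

View pics/w22.png

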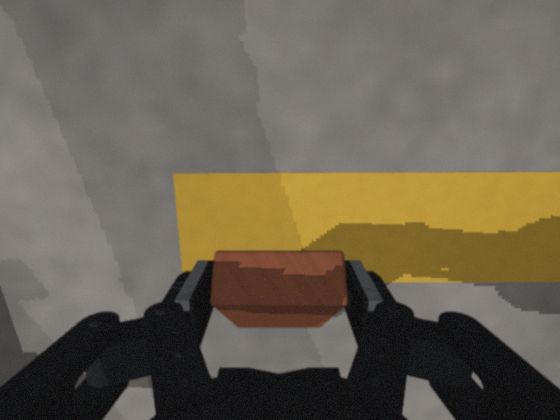

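View pics/s22c.png

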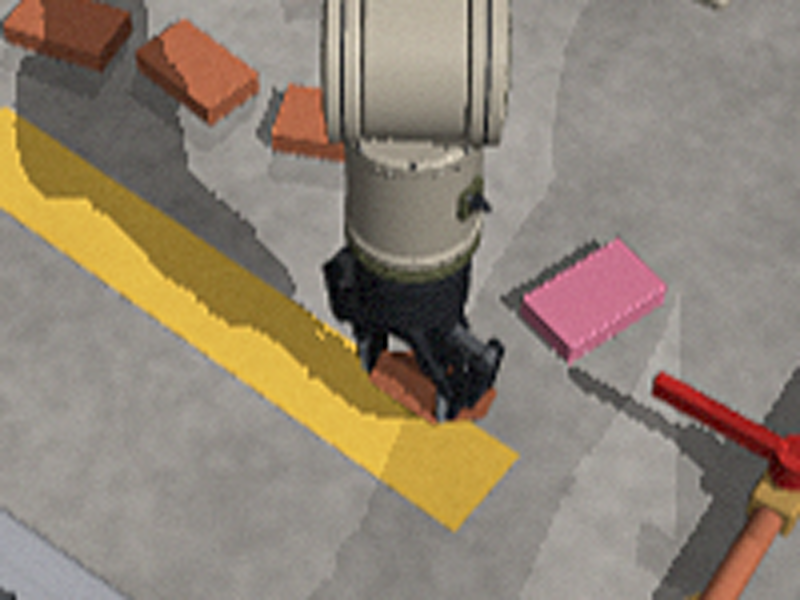

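Call:
arm_command(
  moves=[
    [[0.33,-0.3,0,0,0],[0.33,-0.3,0,0,0],[0.33,0,0,0,0],[0.3,0,0,0,0],[0.298,0,0,0,0],[0.298,0,0,0,0],[0.35,0,0,0,0]],
  ],
)

```text
clock: 22.8
position: [0.6534, 0.1355, 0.1561]
ee_rot: [-0.707, 0.024, 0.707, 0.024]
ft_force: [0.4, -0.1, -0.9]
grip_width: 0.695
```

Run:
```python
from h import *
o,m=st(); print((o['torque']@m).round(3))
im,i=cam('wrist','w23')
```

```text
t 22.8 pos [0.6534 0.1355 0.1561] toolx [-0. -0. -1.] tooly [-0.069 -0.998  0.   ] toolz [-0.998  0.069  0.   ] F [ 0.4 -0.1 -0.9] w 0.695
[ 0.03  -0.095  0.123]
```

View pics/w23.png

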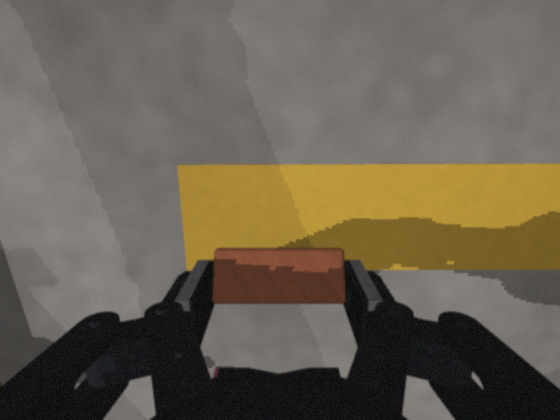

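```bash
cat >> h.py <<'E'
def endface(corners,i=None):
    """corners: TL,TR,BR,BL px of the held tile's end face (60 x 25); least squares x,z,lean (rot about jaw axis) and y"""
    i=i or manip.camera_info('wrist'); o=manip.get_obs(); m=R.from_quat(o['ee_rot']).as_matrix()
    ty=m[:,1]; tz=m[:,2].copy(); 
    def pts(q):
        a=q[3]; n=np.cos(a)*np.array([0,0,1])-np.sin(a)*tz   # outward end normal; lean a>0: top leans to -toolz
        t=np.cos(a)*tz+np.sin(a)*np.array([0,0,1])             # thickness direction
        c=np.array([q[0],q[1],q[2]])
        return np.array([c-t*.0125-ty*.03*1, c-t*.0125+ty*.03, c+t*.0125+ty*.03, c+t*.0125-ty*.03]),n
    def res(q): return (proj(i,pts(q)[0])-np.array(corners)).ravel()
    p=o['position']
    r=least_squares(res,[p[0],p[1],p[2]-.05,.2],x_scale=[.01,.01,.01,.1])
    q=r.x; n=pts(q)[1]; c=q[:3]-n*.05
    print('end centre',q[:3].round(4),'lean deg',np.degrees(q[3]).round(1),'tile centre',c.round(4),'bottom',(c-n*.05).round(4),'rms px',np.sqrt((r.fun**2).mean()).round(2))
E
python3 - <<'E'
from h import *
endface([(214,249),(344,249),(346,303),(213,303)])
E
```

```text
end centre [0.6553 0.134  0.0899] lean deg 20.7 tile centre [0.6377 0.1352 0.0432] bottom [ 0.6201  0.1364 -0.0036] rms px 0.55
```

Call:
arm_command(
  moves=[
    [[0.33,0,0,0,0],[0.33,0,0,0.3,0],[0.33,-0.05,0,0.3,0],[0.33,0,0,0.3,0],[0.33,0,0,0.3,0],[0.33,0,0,0,0]],
  ],
)

```text
clock: 23.35
position: [0.6241, 0.1379, 0.16]
ee_rot: [0.708, -0.024, -0.705, -0.024]
ft_force: [1.9, -0.3, 8.3]
grip_width: 0.697
```

Run:
```python
from h import *
o,m=st(); print((o['torque']@m).round(3))
im,i=cam('wrist','w24')
im,i=cam('scene','s24')
a=im[180:330,180:380]; cv2.imwrite('pics/s24c.png',cv2.resize(a[:,:,::-1],None,fx=4,fy=4,interpolation=cv2.INTER_CUBIC))
```

```text
t 23.35 pos [0.6241 0.1379 0.16  ] toolx [ 0.005  0.    -1.   ] tooly [-0.069 -0.998 -0.   ] toolz [-0.998  0.069 -0.005] F [ 1.9 -0.3  8.3] w 0.697
[0.035 0.648 0.101]
```

View pics/w24.png

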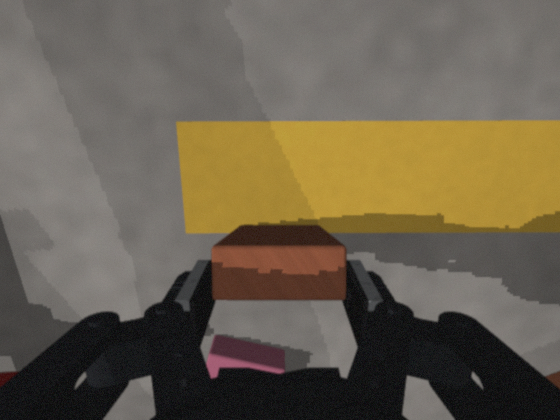

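View pics/s24c.png

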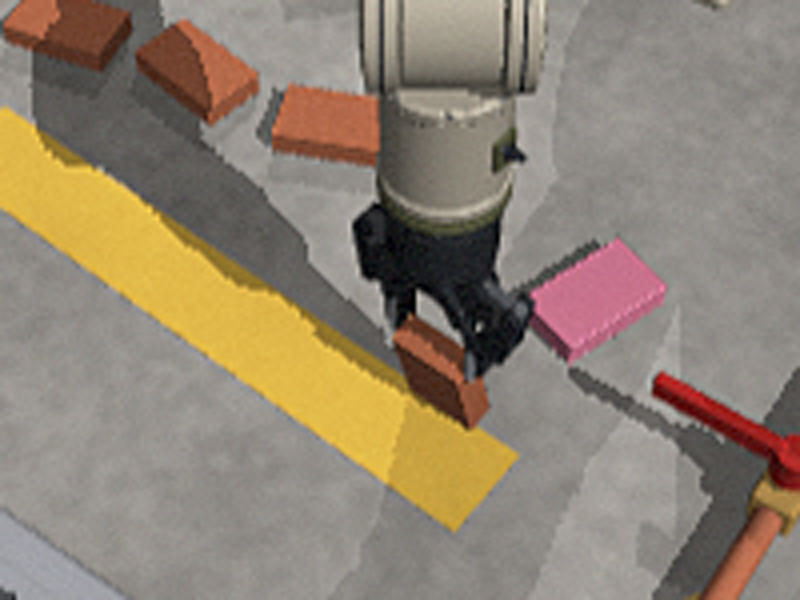

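Run:
```python
from h import *
endface([(212,246),(345,246),(347,299),(211,299)])
print(manip.get_obs()['clock'])
```

```text
end centre [0.6297 0.1364 0.0961] lean deg 12.8 tile centre [0.6187 0.1372 0.0473] bottom [ 0.6076  0.1379 -0.0015] rms px 1.08
23.45
```

Call:
arm_command(
  moves=[
    [[0.31,0,0,0,0],[0.3,0,0,0,0],[0.29,0,0,0,0],[0.27,0,0,0,0],[0.27,0,0,0,0]],
  ],
)

```text
clock: 23.87
position: [0.6232, 0.1377, 0.1575]
ee_rot: [-0.707, 0.024, 0.707, 0.024]
ft_force: [0.0, 0.6, -0.4]
grip_width: 0.733
```

Run:
```python
from h import *
o,m=st(); print((o['torque']@m).round(3))
im,i=cam('wrist','w25')
im,i=cam('scene','s25')
a=im[180:330,180:380]; cv2.imwrite('pics/s25c.png',cv2.resize(a[:,:,::-1],None,fx=4,fy=4,interpolation=cv2.INTER_CUBIC))
```

```text
t 23.87 pos [0.6232 0.1377 0.1575] toolx [-0. -0. -1.] tooly [-0.068 -0.998  0.   ] toolz [-0.998  0.068  0.   ] F [ 0.   0.6 -0.4] w 0.733
[-0.027  0.018  0.03 ]
```

View pics/w25.png

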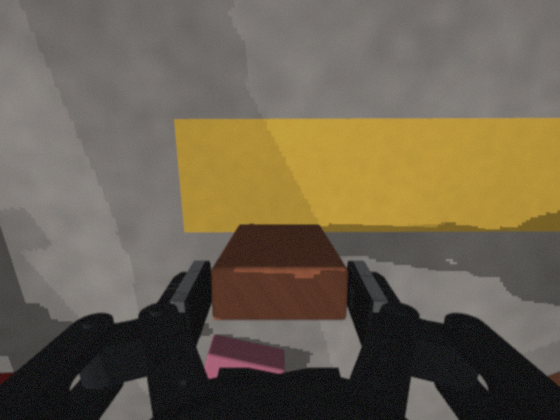

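View pics/s25c.png

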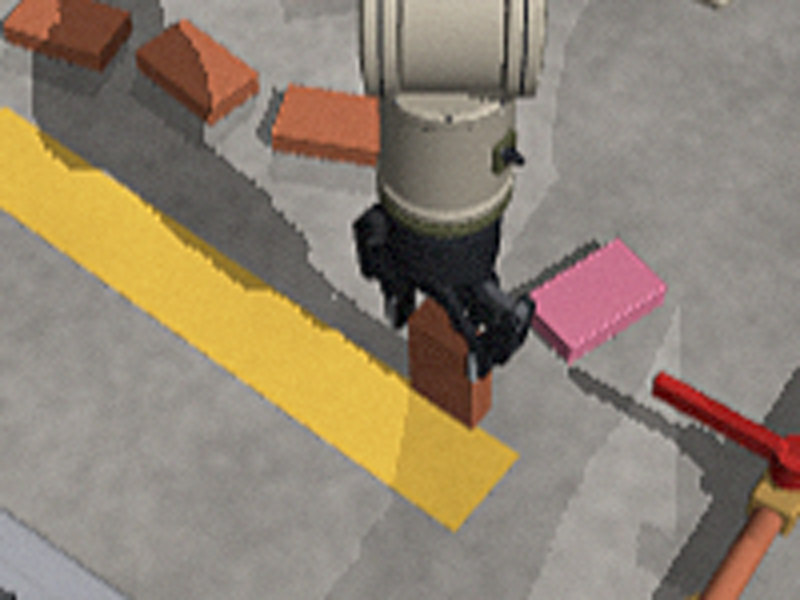

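Run:
```python
from h import *
endface([(216,268),(344,268),(347,319),(212,319)])
i=manip.camera_info('wrist')
for p in((216,268),(344,268),(347,319),(212,319)): print(ray(i,*p,.1))
for p in((175,119),(184,232),(540,231)): print('strip',ray(i,*p,0))
```

```text
end centre [0.617  0.1365 0.0929] lean deg 14.2 tile centre [0.6048 0.1373 0.0444] bottom [ 0.5925  0.1382 -0.0041] rms px 1.75
[0.63527635 0.16244745 0.1       ]
[0.63154352 0.10816987 0.1       ]
[0.60636546 0.10712399 0.1       ]
[0.61050137 0.16731747 0.1       ]
strip [0.69784092 0.20059481 0.        ]
strip [0.61815801 0.206691   0.        ]
strip [ 0.60097619 -0.05436287  0.        ]
```

Call:
arm_command(
  moves=[
    [[0.15,0,0,0,0],[0.15,0.6,0,0,0],[0.15,0.6,0,0,0],[0.15,0,0,0,0],[1,0,0,0,0],[1,0,0,0,0],[1,0,0,0,0],[1,-0.3,0,0,0],[1,0,0,-0.65,0],[1,0,0,-0.65,0],[1,0,0,0,0],[1,0,0,0,0]],
  ],
  force=40,
)

```text
clock: 24.97
position: [0.6564, 0.1353, 0.1356]
ee_rot: [0.707, -0.024, -0.707, -0.025]
ft_force: [-0.7, -0.0, -2.8]
grip_width: 0.701
```

Run:
```python
from h import *
o,m=st(); print((o['torque']@m).round(3))
im,i=cam('wrist','w26')
```

```text
t 24.97 pos [0.6564 0.1353 0.1356] toolx [ 0.  0. -1.] tooly [-0.069 -0.998 -0.   ] toolz [-0.998  0.069 -0.   ] F [-0.7 -0.  -2.8] w 0.701
[ 0.034  0.029 -0.011]
```

View pics/w26.png

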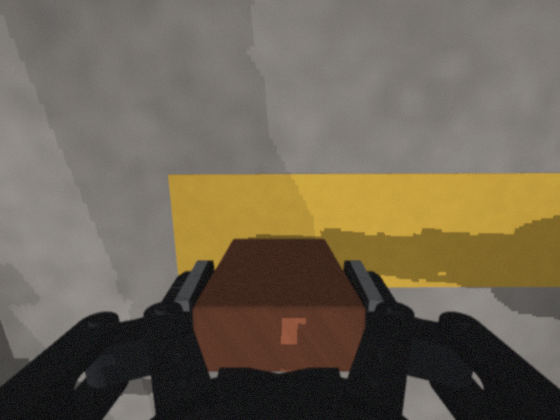

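Call:
arm_command(
  moves=[
    [[1,0.15,0,0,0],[1,0.15,0,0,0],[1,0,0,0,0],[0.3,0,0,0,0],[0.28,0,0,0,0],[0.2,0,0,0,0],[0.1,0,0,0,0],[0.1,0,0,0,0],[0,-0.5,0,0,0],[0,-1,0,0,0],[0,-1,0,0,0],[0,-1,0,0,0]],
  ],
)

```text
clock: 26.02
position: [0.6559, 0.1356, 0.2172]
ee_rot: [0.707, -0.024, -0.707, -0.024]
ft_force: [-0.2, 0.9, -0.4]
grip_width: 0.999
```

Run:
```python
from h import *
o,m=st()
im,i=cam('wrist','w27')
im,i=cam('scene','s27')
a=im[130:330,160:430]; cv2.imwrite('pics/s27c.png',cv2.resize(a[:,:,::-1],None,fx=3,fy=3,interpolation=cv2.INTER_CUBIC))
```

```text
t 26.02 pos [0.6559 0.1356 0.2172] toolx [ 0.  0. -1.] tooly [-0.068 -0.998 -0.   ] toolz [-0.998  0.068 -0.   ] F [-0.2  0.9 -0.4] w 0.999
```

View pics/w27.png

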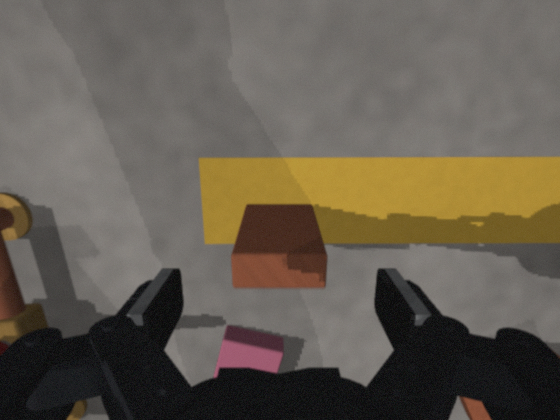

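View pics/s27c.png

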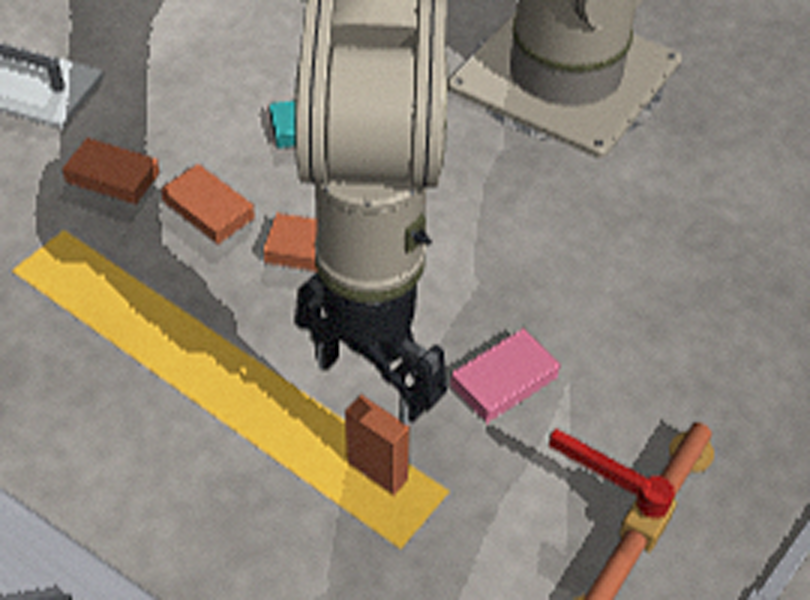

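Call:
arm_command(
  moves=[
    [[0,-0.3,0,0,7.06],[0,-0.3,0,0,7.06],[0,0,0,0,7.06],[0,0,0,0,7.06],[0,0,0,0,7.06],[0,0,0,0,7.06],[0,0,0,0,7.06],[0,0,0,0,7.06],[0,0,0,0,7.06],[0,0,1,-0.6,0],[0,0,1,-0.6,0],[0,0,1,-0.6,0]],
  ],
  force=20,
)

```text
clock: 27.12
position: [0.626, 0.0523, 0.2123]
ee_rot: [-0.637, 0.293, 0.66, 0.271]
ft_force: [0.3, -1.2, 0.6]
grip_width: 1.005
```

Call:
arm_command(
  moves=[
    [[0,0,1,-0.6,0],[0,0,1,-0.6,0],[0,0,1,-0.6,0],[0,0,1,-0.6,0],[0,0,1,-0.6,0],[0,0,1,-0.6,0],[0,0,1,-0.6,0],[0,0,1,-0.6,0],[0,0,0.36,-0.2,0],[0,0,0,0,0],[0,0,0,0,0]],
  ],
)

```text
clock: 28.03
position: [0.5584, -0.182, 0.2189]
ee_rot: [-0.636, 0.294, 0.659, 0.272]
ft_force: [0.7, 0.1, 0.7]
grip_width: 1.0
```

Run:
```python
from h import *
tiles('wrist','w28')
```

```text
t 28.08 pos [ 0.5588 -0.1809  0.2188] toolx [-0.042 -0.015 -0.999] tooly [-0.732 -0.68   0.04 ] toolz [-0.68   0.733  0.018] F [ 0.6  1.3 -0.2] w 0.998
0.94 [416.  14. 560. 170.] [101.  61.  44.] edge [ 0.4849 -0.3615  1.7694] 0.96 tool units [ 0.23  7.08 -3.28] long axis in tool deg from z -31.5
0.92 [323. 170. 456. 288.] [124.  75.  54.]  [ 0.461  -0.2309  1.4108] 0.95 tool units [0.19 4.22 1.19] long axis in tool deg from z -52.0
0.82 [249. 282. 342. 369.] [119.  71.  52.]  [ 0.4419 -0.0915  1.9786] 0.82 tool units [0.14 0.99 5.8 ] long axis in tool deg from z -19.5
0.79 [464. 303. 534. 402.] [31. 77. 76.]  [ 0.2778 -0.2448  0.1216] 0.306 tool units [0.5  9.97 5.77] long axis in tool deg from z -125.9
```

View pics/w28.png

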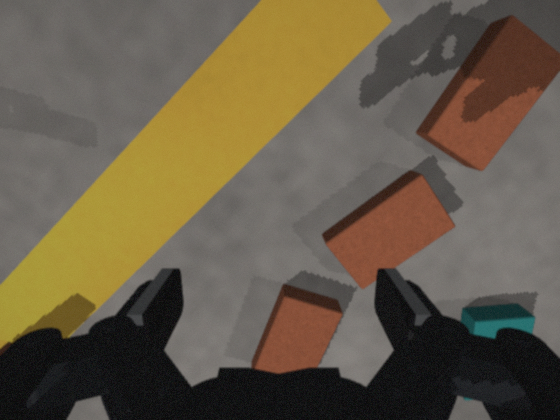

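Run:
```python
from h import *
o,m=st(); print(o['joint_pos'].round(3))
```

```text
t 28.13 pos [ 0.5589 -0.1805  0.2186] toolx [-0.042 -0.015 -0.999] tooly [-0.731 -0.681  0.041] toolz [-0.681  0.732  0.018] F [ 0.1  0.8 -0.3] w 1.002
[-0.054  0.337  0.34   1.664 -0.092  1.196 -2.087]
```

Call:
arm_command(
  moves=[
    [[0,0,0,0,-7],[0,0,0,0,-7],[0,0,0,0,-7],[0,0,0,0,-7],[0,0,0,0,-7],[0,0,0,0,-7],[0,0,0,0,-7],[0,0,0,0,-7],[0,0,0,0,-7],[0,0,0,0,-7],[0,0,0,0,-7],[0,0,0,0,-7]],
  ],
)

```text
clock: 29.13
position: [0.5589, -0.1804, 0.2186]
ee_rot: [-0.654, -0.226, 0.686, -0.226]
ft_force: [0.1, -0.9, -0.6]
grip_width: 1.003
```

Call:
arm_command(
  moves=[
    [[0,0,0,0,-7],[0,0,0,0,-7],[0,0,0,0,-7],[0,0,0,0,-7],[0,0,0,0,-7],[0,0,0,0,-7],[0,0,0,0,-7],[0,0,0,0,-7],[0,0,0,0,0]],
  ],
)

```text
clock: 29.88
position: [0.5589, -0.1806, 0.2186]
ee_rot: [0.471, 0.521, -0.499, 0.507]
ft_force: [-0.5, -0.0, 0.1]
grip_width: 1.0
```

```bash
cat >> h.py <<'E'
def to(x,y,z,yaw):
    """yaw deg = world angle of tool z. prints turn then shifts (tool units) after that turn"""
    o,m=st(); c=np.degrees(np.arctan2(m[1,2],m[0,2])); d=(yaw-c+180)%360-180
    a=np.radians(yaw); tz=np.array([np.cos(a),np.sin(a)]); ty=np.array([-np.sin(a),np.cos(a)])
    e=np.array([x,y])-o['position'][:2]
    print('yaw now',c.round(1),'turn',round(-d,2),'then x',round((o['position'][2]-z)/.025,2),'y',round(e@ty/.025,2),'z',round(e@tz/.025,2),'J7',o['joint_pos'][6].round(2))
E
python3 - <<'E'
from h import *
to(.4245,-.0485,.12,292.6)
E
```

```text
t 29.88 pos [ 0.5589 -0.1806  0.2186] toolx [-0.042 -0.015 -0.999] tooly [ 0.997  0.057 -0.043] toolz [ 0.058 -0.998  0.013] F [-0.5 -0.   0.1] w 1.0
yaw now -86.7 turn -19.3 then x 3.94 y -2.93 z -6.94 J7 0.27
```

```bash
cat >> h.py <<'E'
def to(x,y,z,yaw):
    o,m=st(); c=np.degrees(np.arctan2(m[1,2],m[0,2])); d=(yaw-c+180)%360-180
    m2=m@R.from_euler('x',-d,degrees=True).as_matrix()
    e=(np.array([x,y,z])-o['position'])@m2/.025
    print('yaw now',c.round(1),'turn',round(-d,2),'then xyz',e.round(2),'J7',o['joint_pos'][6].round(2),'tilt',np.degrees(np.arccos(-m[2,0])).round(2))
E
python3 - <<'E'
from h import *
to(.4245,-.0485,.11,292.6)
E
```

```text
t 29.88 pos [ 0.5589 -0.1806  0.2186] toolx [-0.042 -0.015 -0.999] tooly [ 0.997  0.057 -0.043] toolz [ 0.058 -0.998  0.013] F [-0.5 -0.   0.1] w 1.0
yaw now -86.7 turn -19.3 then xyz [ 4.48 -2.74 -6.93] J7 0.27 tilt 2.55
```

Call:
arm_command(
  moves=[
    [[0,0,0,0,-6.4],[0,0,0,0,-6.5],[0,0,0,0,-6.4],[0,0,-0.4,-1,0],[0,0,-0.4,-1,0],[0,0.5,-0.4,-1,0],[0,0.8,-0.4,-1,0],[0,0.8,-0.4,-1,0],[0,0.8,-0.4,-1,0],[0,0.8,-0.34,-0.93,0],[0,0.78,0,0,0],[0,0,0,0,0]],
  ],
)

```text
clock: 30.88
position: [0.4226, -0.0476, 0.1075]
ee_rot: [0.381, 0.597, -0.409, 0.576]
ft_force: [-0.4, -0.1, -1.0]
grip_width: 1.003
```

Run:
```python
from h import *
im,i=cam('wrist','w29'); to(.4245,-.0485,.07,292.6)
```

```text
t 30.93 pos [ 0.4241 -0.0484  0.1092] toolx [-0.045 -0.015 -0.999] tooly [ 0.926  0.375 -0.047] toolz [ 0.375 -0.927 -0.003] F [ 0.8 -0.2  1.1] w 1.0
yaw now -68.0 turn -0.56 then xyz [1.57 0.09 0.01] J7 0.34 tilt 2.71
```

View pics/w29.png

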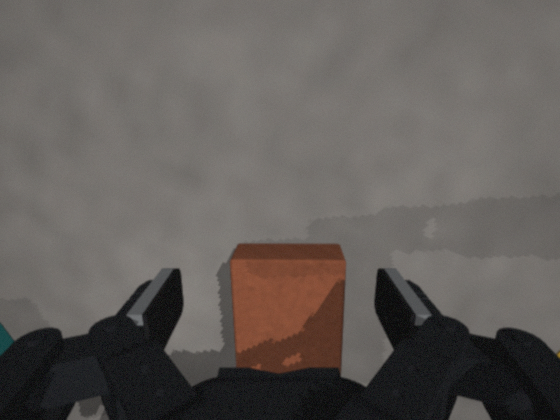

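Call:
arm_command(
  moves=[
    [[0,0.5,0.12,0,0],[0,0.6,0,0,0],[0,0.47,0,0,0],[0,0,0,0,0],[0.5,0,0,0,0],[1,0,0,0,0],[1,0,0,0,0],[1,0,0,0,0],[1,-0.5,0,0,0],[1,-0.9,0,0,0],[1,-0.9,0,0,0],[1,-0.9,0,0,0]],
  ],
  force=20,
)

```text
clock: 31.93
position: [0.4294, -0.0476, 0.1523]
ee_rot: [0.382, 0.596, -0.408, 0.577]
ft_force: [0.6, -0.0, -2.9]
grip_width: 0.698
```

Call:
arm_command(
  moves=[
    [[1,-0.2,0,0,-7],[1,0,0,0,-7],[1,0,0,0,-7],[1,0,0,0,-7],[1,0,0,0,-7],[1,0,0,0,-7],[1,0,0,0,-7],[1,0,0,0,-7],[1,0,0,0,-7],[1,0,0,0,0]],
  ],
)

```text
clock: 32.77
position: [0.4297, -0.0476, 0.1563]
ee_rot: [0.022, 0.721, -0.034, 0.692]
ft_force: [-0.4, 0.3, -2.9]
grip_width: 0.698
```

Run:
```python
from h import *
to(.611,0,.147,356.2)
```

```text
t 32.77 pos [ 0.4297 -0.0476  0.1563] toolx [-0.042 -0.016 -0.999] tooly [ 0.08   0.997 -0.019] toolz [ 0.996 -0.08  -0.04 ] F [-0.4  0.3 -2.9] w 0.698
yaw now -4.6 turn -0.81 then xyz [0.04 2.38 7.12] J7 1.45 tilt 2.55
```

Call:
arm_command(
  moves=[
    [[1,0,0.3,0.89,-0.8],[1,0,0.3,0.89,0],[1,0,0.3,0.89,0],[1,0,0.3,0.89,0],[1,0,0.3,0.89,0],[1,0,0.3,0.89,0],[1,0,0.3,0.89,0],[1,0.05,0.28,0.89,0],[1,0,0,0,0],[1,0,0,0,0]],
  ],
)

```text
clock: 33.6
position: [0.6118, -0.0008, 0.1457]
ee_rot: [0.021, 0.721, -0.033, 0.692]
ft_force: [-0.8, -1.2, -3.5]
grip_width: 0.701
```

Call:
arm_command(
  moves=[
    [[0.31,0,0,0,0],[0.305,0,0,0,0],[0.302,0,0,0,0],[0.3,0,0,0,0],[0.298,0,0,0,0],[0.298,0,0,0,0],[0.35,0,0,0,0]],
  ],
)

```text
clock: 34.18
position: [0.6111, -0.0014, 0.146]
ee_rot: [0.019, 0.721, -0.031, 0.692]
ft_force: [0.2, 0.7, -3.1]
grip_width: 0.695
```

Run:
```python
from h import *
to(.611,0,.147,356.2)
im,i=cam('wrist','w30');
```

```text
t 34.18 pos [ 0.6111 -0.0014  0.146 ] toolx [-0.042 -0.016 -0.999] tooly [ 0.071  0.997 -0.019] toolz [ 0.997 -0.072 -0.041] F [ 0.2  0.7 -3.1] w 0.695
yaw now -4.1 turn -0.33 then xyz [-0.04  0.05 -0.01] J7 1.34 tilt 2.59
```

View pics/w30.png

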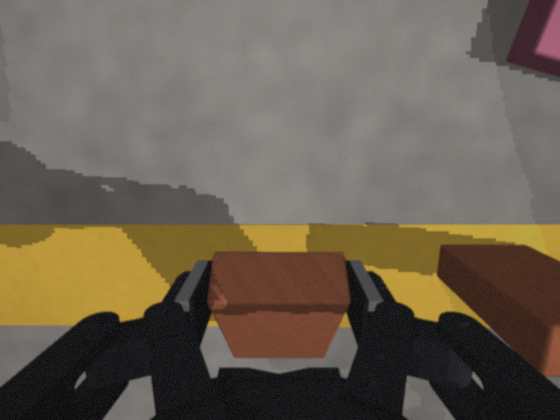

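Call:
arm_command(
  moves=[
    [[0.301,0,0,0,0],[0.299,0,0,0,0],[0.298,0,0,0,0],[0.35,0,0,0,0]],
  ],
)

```text
clock: 34.57
position: [0.6114, -0.0013, 0.1464]
ee_rot: [0.019, 0.721, -0.031, 0.692]
ft_force: [-1.6, 0.1, 1.6]
grip_width: 0.697
```

Run:
```python
from h import *
st()
im,i=cam('wrist','w31');
```

```text
t 34.57 pos [ 0.6114 -0.0013  0.1464] toolx [-0.042 -0.016 -0.999] tooly [ 0.071  0.997 -0.019] toolz [ 0.997 -0.072 -0.041] F [-1.6  0.1  1.6] w 0.697
```

View pics/w31.png

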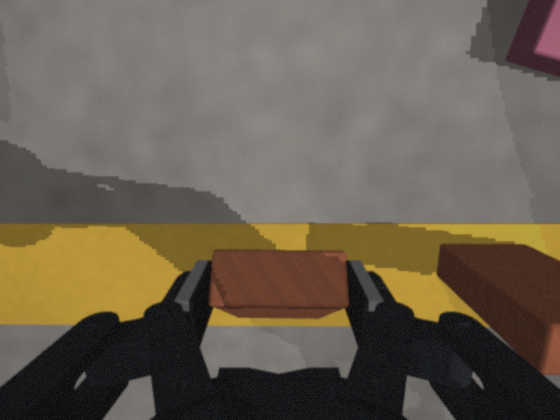

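Call:
arm_command(
  moves=[
    [[0.33,-0.2,0,0,0],[0.33,-0.2,0,0,0],[0.33,0,0,0,0],[0.3,0,0,0,0],[0.298,0,0,0,0],[0.298,0,0,0,0],[0.35,0,0,0,0]],
  ],
)

```text
clock: 35.2
position: [0.6118, -0.0012, 0.1563]
ee_rot: [0.019, 0.721, -0.031, 0.692]
ft_force: [-1.2, 0.1, 1.8]
grip_width: 0.699
```

Run:
```python
from h import *
st()
im,i=cam('wrist','w32');
```

```text
t 35.2 pos [ 0.6118 -0.0012  0.1563] toolx [-0.042 -0.016 -0.999] tooly [ 0.071  0.997 -0.019] toolz [ 0.997 -0.072 -0.041] F [-1.2  0.1  1.8] w 0.699
```

View pics/w32.png

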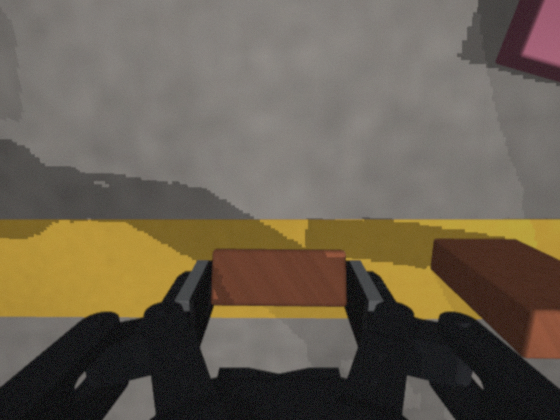

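Call:
arm_command(
  moves=[
    [[0.33,0,0,0,0],[0.33,-0.03,0,0.3,0],[0.33,-0.05,0,0.3,0],[0.33,-0.02,0,0.3,0],[0.33,0,0,0.3,0],[0.33,0,0,0,0]],
  ],
)

```text
clock: 35.75
position: [0.6433, -0.0036, 0.1576]
ee_rot: [0.019, 0.721, -0.031, 0.692]
ft_force: [-0.9, -1.9, 6.8]
grip_width: 0.695
```

Run:
```python
from h import *
st()
im,i=cam('wrist','w33');
```

```text
t 35.75 pos [ 0.6433 -0.0036  0.1576] toolx [-0.04  -0.016 -0.999] tooly [ 0.071  0.997 -0.019] toolz [ 0.997 -0.072 -0.039] F [-0.9 -1.9  6.8] w 0.695
```

View pics/w33.png

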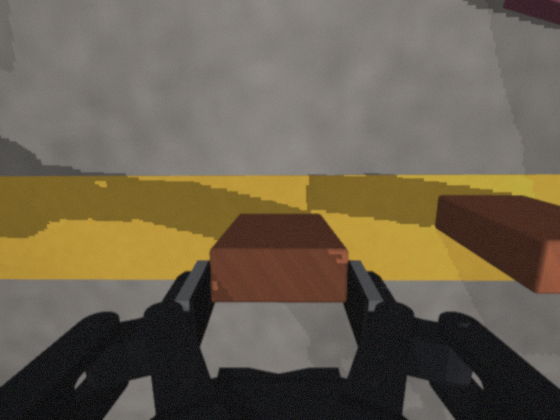

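Close to vertical now, with more of the near face visible than for the first tile. Release gently and look.

Call:
arm_command(
  moves=[
    [[0.31,0,0,0,0],[0.3,0,0,0,0],[0.29,0,0,0,0],[0.25,0,0,0,0],[0.2,0,0,0,0],[0.2,0,0,0,0]],
  ],
)

```text
clock: 36.3
position: [0.6416, -0.003, 0.1568]
ee_rot: [0.019, 0.721, -0.031, 0.692]
ft_force: [-0.4, 0.1, 0.0]
grip_width: 0.797
```

```bash
cat >> h.py <<'E'
def standing(name=None,n='wrist'):
    im,i=cam(n,name); o,m=st()
    for r in manip.regions_of('tile1',n):
        k=r['mask']; l,t,rr,b=r['rect']; c=im[k].mean(0).round()
        x,iou=fitbox(i,k,(.025,.06,.1))
        print(round(r['confidence'],2),np.round(r['rect']),c,'edge' if (l<2 or t<2 or rr>557 or b>417) else '',x.round(4),round(iou,3))
E
python3 - <<'E'
from h import *
standing('w34')
E
```

```text
t 36.35 pos [ 0.6416 -0.003   0.1569] toolx [-0.043 -0.015 -0.999] tooly [ 0.071  0.997 -0.018] toolz [ 0.997 -0.072 -0.041] F [-0.3  0.3 -0.5] w 0.799
0.93 [503.   0. 556.  26.] [63. 39. 46.] edge [ 0.508   0.1727 -0.3353] 0.981
0.77 [208. 214. 342. 336.] [99. 60. 44.]  [ 0.6485 -0.0071  3.081 ] 0.945
0.74 [433. 197. 559. 298.] [76. 47. 34.] edge [0.6402 0.1359 3.0467] 0.983
```

View pics/w34.png

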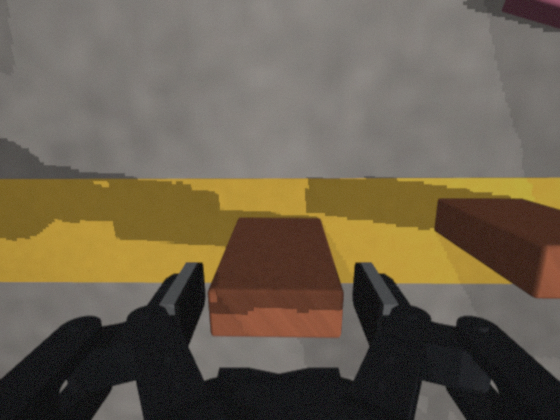

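Call:
arm_command(
  moves=[
    [[0,-0.2,0,0,0],[0,-0.8,0,0,0],[0,-1,0,0,0],[0,-1,0,-0.5,6.8],[0,-1,0,-0.5,6.8],[0,0,0,0,6.8],[0,0,0,0,6.8],[0,0,0,0,6.8],[0,0,0,0,6.8],[0,0,0,0,6.8],[0,0,0,0,6.8],[0,0,0,0,6.8]],
  ],
  force=20,
)

```text
clock: 37.4
position: [0.6212, 0.0017, 0.2586]
ee_rot: [0.37, 0.604, -0.396, 0.585]
ft_force: [0.6, 0.2, 1.1]
grip_width: 1.0
```

Call:
arm_command(
  moves=[
    [[0,0,0,0,6.8],[0,0,0,0,6.8],[0,0,0,0,6.8],[0,0,0,0,6.8],[0,0,0,0,6.8],[0,0,0,0,0]],
  ],
)

```text
clock: 37.9
position: [0.6213, 0.0018, 0.2585]
ee_rot: [-0.525, -0.462, 0.555, -0.451]
ft_force: [-0.1, 0.2, 0.5]
grip_width: 0.998
```

Run:
```python
from h import *
to(.4682,-.1865,.11,260.8)
```

```text
t 37.9 pos [0.6213 0.0018 0.2585] toolx [-0.042 -0.016 -0.999] tooly [ 0.985 -0.167 -0.039] toolz [-0.166 -0.986  0.022] F [-0.1  0.2  0.5] w 0.998
yaw now -99.6 turn -0.38 then xyz [ 6.31 -4.6   8.28] J7 -0.25 tilt 2.55
```

Call:
arm_command(
  moves=[
    [[0,0,-0.51,0.92,-0.4],[0,0,-0.51,0.92,0],[0,0,-0.51,0.92,0],[0,0,-0.51,0.92,0],[0,0.3,-0.51,0.92,0],[0,1,-0.51,0.92,0],[0,1,-0.51,0.92,0],[0,1,-0.51,0.92,0],[0,1,-0.51,0.92,0],[0,1,0,0,0],[0,1,0,0,0],[0,0,0,0,0]],
  ],
)

```text
clock: 38.9
position: [0.4666, -0.1871, 0.1062]
ee_rot: [-0.52, -0.468, 0.552, -0.453]
ft_force: [-1.2, 0.6, -0.1]
grip_width: 1.001
```

Run:
```python
from h import *
im,i=cam('wrist','w35'); to(.4682,-.1865,.07,260.8)
```

```text
t 38.95 pos [ 0.468  -0.1871  0.1085] toolx [-0.046 -0.015 -0.999] tooly [ 0.987 -0.152 -0.043] toolz [-0.151 -0.988  0.021] F [-0.7  0.6  0.5] w 0.996
yaw now -98.7 turn 0.51 then xyz [ 1.54  0.07 -0.06] J7 0.14 tilt 2.77
```

View pics/w35.png

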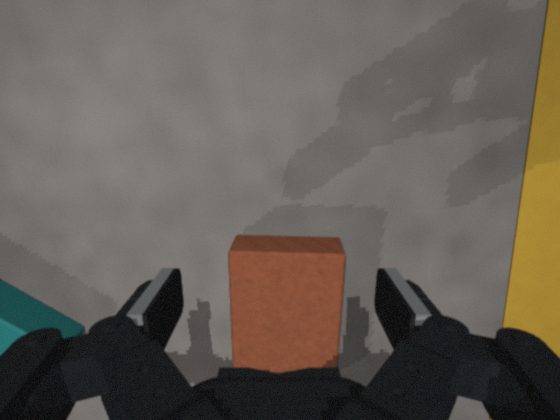

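Call:
arm_command(
  moves=[
    [[0,0.5,0.1,-0.1,0],[0,0.6,0,0,0],[0,0.45,0,0,0],[0,0,0,0,0],[0.5,0,0,0,0],[1,0,0,0,0],[1,0,0,0,0],[1,0,0,0,0],[1,-0.5,0,0,0],[1,-0.9,0,0,0],[1,-0.9,0,0,0],[1,-0.9,0,0,0]],
  ],
  force=20,
)

```text
clock: 39.95
position: [0.4737, -0.1847, 0.1524]
ee_rot: [-0.522, -0.465, 0.552, -0.454]
ft_force: [0.7, -0.4, -3.2]
grip_width: 0.697
```

Call:
arm_command(
  moves=[
    [[1,-0.2,0,0,-7],[1,0,0,0,-7],[1,0,0,0,-7],[1,0,0,0,-7],[1,0,0,0,-7],[1,0,0,0,-7],[1,0,0,0,-7],[1,0,0,0,-7],[1,0,0,0,-7],[1,0,0,0,-7],[1,0,0,0,-7],[1,0,0,0,-7]],
  ],
)

```text
clock: 40.95
position: [0.4739, -0.1847, 0.1564]
ee_rot: [0.082, 0.715, -0.097, 0.687]
ft_force: [0.3, 0.1, -3.2]
grip_width: 0.697
```

Call:
arm_command(
  moves=[
    [[1,0,0,0,-7],[1,0,0,0,-3.6],[1,0,0,0,0]],
  ],
)

```text
clock: 41.2
position: [0.474, -0.1847, 0.1564]
ee_rot: [0.019, 0.721, -0.031, 0.692]
ft_force: [-0.2, 0.1, -3.9]
grip_width: 0.696
```

Run:
```python
from h import *
to(.600,-.142,.147,356.2)
```

```text
t 41.2 pos [ 0.474  -0.1847  0.1564] toolx [-0.042 -0.016 -0.999] tooly [ 0.071  0.997 -0.019] toolz [ 0.997 -0.072 -0.041] F [-0.2  0.1 -3.9] w 0.696
yaw now -4.1 turn -0.33 then xyz [0.14 2.04 4.93] J7 1.74 tilt 2.57
```

Call:
arm_command(
  moves=[
    [[1,0,0.34,0.82,-0.3],[1,0,0.34,0.82,0],[1,0,0.34,0.82,0],[1,0,0.34,0.82,0],[1,0,0.34,0.82,0],[1,0.1,0.34,0.82,0],[1,0,0,0,0],[1,0,0,0,0]],
  ],
)

```text
clock: 41.87
position: [0.6006, -0.1416, 0.1471]
ee_rot: [0.019, 0.721, -0.031, 0.692]
ft_force: [-1.0, -0.8, -2.5]
grip_width: 0.698
```

Call:
arm_command(
  moves=[
    [[0.31,0,0,0,0],[0.305,0,0,0,0],[0.302,0,0,0,0],[0.3,0,0,0,0],[0.298,0,0,0,0],[0.298,0,0,0,0],[0.35,0,0,0,0]],
  ],
)

```text
clock: 42.45
position: [0.5999, -0.1426, 0.1474]
ee_rot: [0.019, 0.721, -0.031, 0.692]
ft_force: [0.7, 0.1, -2.1]
grip_width: 0.694
```

Run:
```python
from h import *
to(.602,-.142,.147,356.2)
im,i=cam('wrist','w36');
```

```text
t 42.45 pos [ 0.5999 -0.1426  0.1474] toolx [-0.043 -0.016 -0.999] tooly [ 0.07   0.997 -0.019] toolz [ 0.997 -0.07  -0.041] F [ 0.7  0.1 -2.1] w 0.694
yaw now -4.0 turn -0.23 then xyz [0.01 0.03 0.08] J7 1.61 tilt 2.6
```

View pics/w36.png

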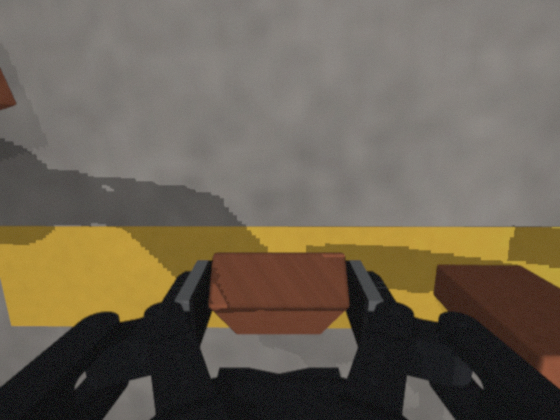

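Call:
arm_command(
  moves=[
    [[0.301,0,0,0,0],[0.299,0,0,0,0],[0.298,0,0,0,0],[0.35,0,0,0,0],[0.33,-0.2,0,0,0],[0.33,-0.2,0,0,0],[0.33,0,0,0,0]],
  ],
)

```text
clock: 43.08
position: [0.6012, -0.1424, 0.1587]
ee_rot: [0.019, 0.721, -0.031, 0.693]
ft_force: [0.5, -0.2, -2.2]
grip_width: 0.697
```

Run:
```python
from h import *
st()
im,i=cam('wrist','w37');
```

```text
t 43.08 pos [ 0.6012 -0.1424  0.1587] toolx [-0.04  -0.016 -0.999] tooly [ 0.069  0.997 -0.019] toolz [ 0.997 -0.07  -0.039] F [ 0.5 -0.2 -2.2] w 0.697
```

View pics/w37.png

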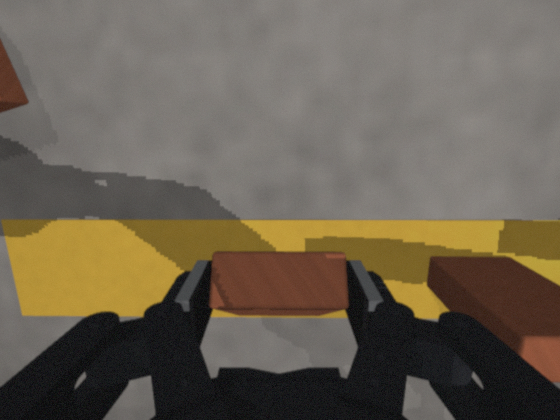

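Call:
arm_command(
  moves=[
    [[0.301,0,0,0,0],[0.299,0,0,0,0],[0.298,0,0,0,0],[0.35,0,0,0,0]],
  ],
)

```text
clock: 43.47
position: [0.6005, -0.1425, 0.1576]
ee_rot: [0.019, 0.721, -0.031, 0.692]
ft_force: [-0.7, 0.5, 0.4]
grip_width: 0.699
```

Run:
```python
from h import *
st()
im,i=cam('wrist','w38');
```

```text
t 43.47 pos [ 0.6005 -0.1425  0.1576] toolx [-0.042 -0.016 -0.999] tooly [ 0.069  0.997 -0.019] toolz [ 0.997 -0.07  -0.041] F [-0.7  0.5  0.4] w 0.699
```

View pics/w38.png

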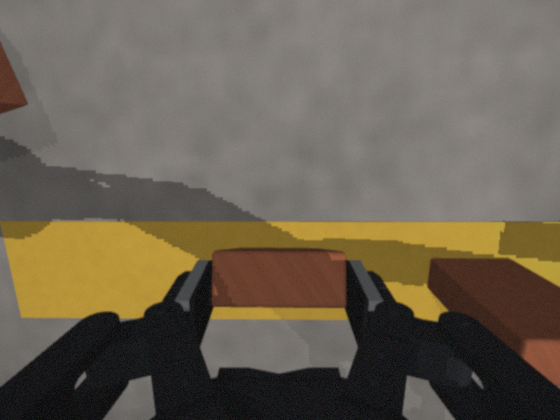

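Same state as before the successful drag of tile 2; repeat the drag.

Call:
arm_command(
  moves=[
    [[0.33,0,0,0,0],[0.33,-0.03,0,0.3,0],[0.33,-0.05,0,0.3,0],[0.33,-0.02,0,0.3,0],[0.33,0,0,0.3,0],[0.33,0,0,0,0]],
  ],
)

```text
clock: 44.02
position: [0.632, -0.1443, 0.1585]
ee_rot: [0.018, 0.721, -0.031, 0.692]
ft_force: [-0.4, 0.2, -0.0]
grip_width: 0.698
```

Run:
```python
from h import *
st()
im,i=cam('wrist','w39');
```

```text
t 44.02 pos [ 0.632  -0.1443  0.1585] toolx [-0.041 -0.016 -0.999] tooly [ 0.069  0.997 -0.018] toolz [ 0.997 -0.07  -0.04 ] F [-0.4  0.2 -0. ] w 0.698
```

View pics/w39.png

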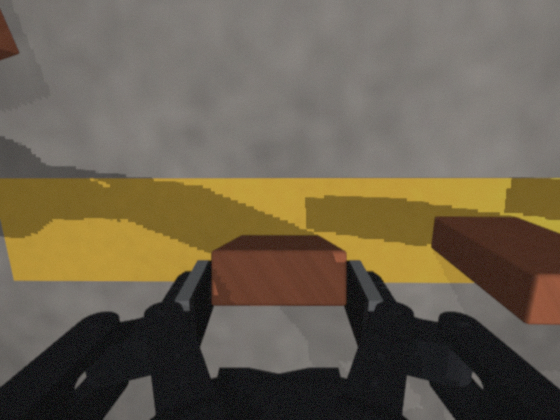

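Call:
arm_command(
  moves=[
    [[0.33,0.08,0,0,0],[0.33,0,0,0.2,0],[0.33,0,0,0.2,0],[0.33,0,0,0,0]],
  ],
)

```text
clock: 44.4
position: [0.6417, -0.1455, 0.1581]
ee_rot: [0.018, 0.72, -0.031, 0.693]
ft_force: [-1.7, -0.5, 11.1]
grip_width: 0.692
```

Run:
```python
from h import *
st()
im,i=cam('wrist','w40');
```

```text
t 44.4 pos [ 0.6417 -0.1455  0.1581] toolx [-0.039 -0.016 -0.999] tooly [ 0.069  0.997 -0.019] toolz [ 0.997 -0.07  -0.038] F [-1.7 -0.5 11.1] w 0.692
```

View pics/w40.png

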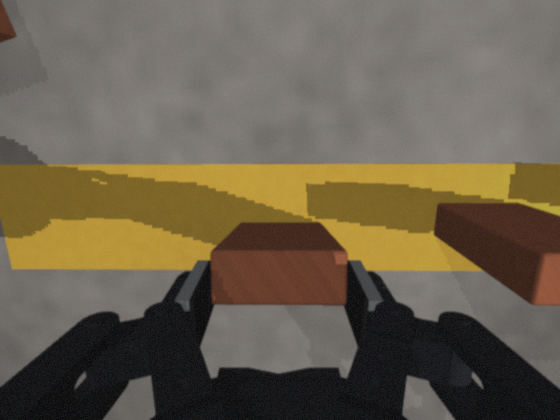

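Now like tile 2 just before release (near face 223–250). Release.

Call:
arm_command(
  moves=[
    [[0.31,0,0,0,0],[0.3,0,0,0,0],[0.29,0,0,0,0],[0.25,0,0,0,0],[0.2,0,0,0,0],[0.2,0,0,0,0]],
  ],
)

```text
clock: 44.95
position: [0.6403, -0.1451, 0.1559]
ee_rot: [0.019, 0.721, -0.031, 0.692]
ft_force: [0.1, -0.3, 0.7]
grip_width: 0.799
```

Run:
```python
from h import *
standing('w41')
```

```text
t 45.0 pos [ 0.6403 -0.1451  0.156 ] toolx [-0.043 -0.015 -0.999] tooly [ 0.069  0.997 -0.018] toolz [ 0.997 -0.07  -0.041] F [-0.4 -0.3  0.4] w 0.805
0.82 [ 2.  8. 14. 42.] [83. 53. 41.]  [ 0.4958 -0.3415  0.2143] 0.943
0.75 [210. 226. 348. 364.] [103.  62.  45.]  [ 0.6601 -0.1492 -0.0555] 0.916
0.59 [432. 204. 559. 309.] [76. 47. 34.] edge [ 0.6444 -0.0062 -0.1069] 0.982
```

View pics/w41.png

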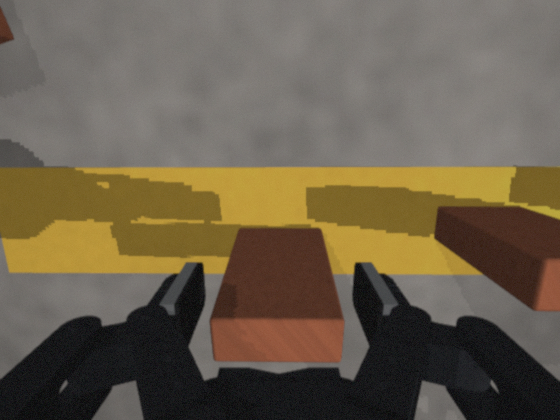

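Run:
```python
from h import *
im,i=cam('scene','s41')
a=im[130:330,140:400]; cv2.imwrite('pics/s41c.png',cv2.resize(a[:,:,::-1],None,fx=3,fy=3,interpolation=cv2.INTER_CUBIC))
standing('w42')
```

```text
t 45.15 pos [ 0.6404 -0.1452  0.1561] toolx [-0.042 -0.016 -0.999] tooly [ 0.069  0.997 -0.018] toolz [ 0.997 -0.07  -0.041] F [-0.3 -0.3 -0.1] w 0.801
0.72 [435. 201. 560. 309.] [76. 47. 34.] edge [ 0.6443 -0.0065 -0.1019] 0.983
0.6 [208. 226. 348. 341.] [100.  61.  44.]  [ 0.6491 -0.1487 -0.0484] 0.95
0.5 [ 0.  7. 14. 42.] [83. 52. 40.] edge [ 0.4964 -0.3415  0.238 ] 0.951
```

View pics/s41c.png

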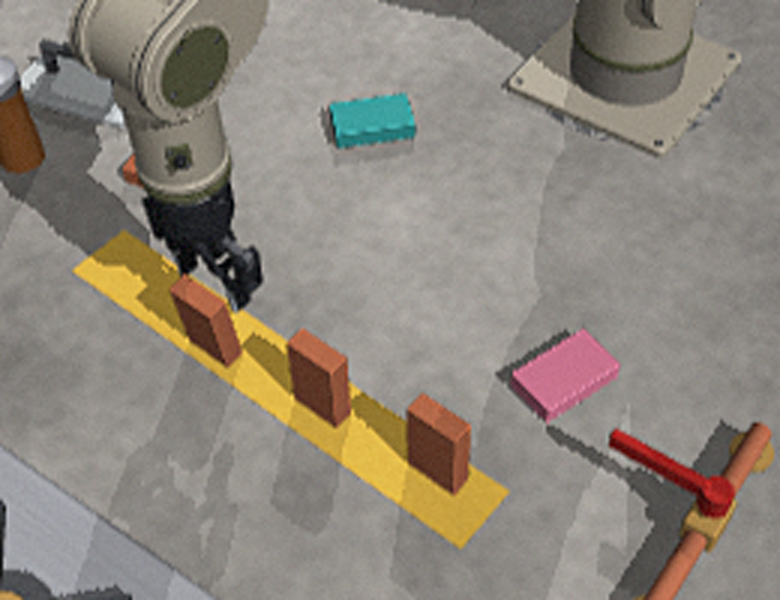

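View pics/w42.png

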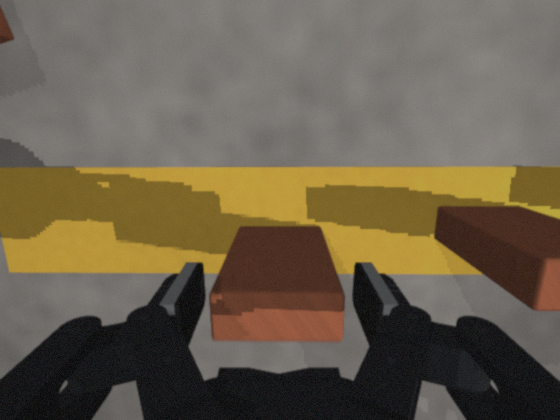

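Call:
arm_command(
  moves=[
    [[0,-0.2,0,0,0],[0,-0.8,0,0,0],[0,-1,0,0,0],[0,-1,0,-0.5,6.8],[0,-1,0,-0.5,6.8],[0,0,0,0,6.8],[0,0,0,0,6.8],[0,0,0,0,6.8],[0,0,0,0,6.8],[0,0,0,0,6.8],[0,0,0,0,6.8],[0,0,0,0,6.8]],
  ],
  force=20,
)

```text
clock: 46.2
position: [0.62, -0.1403, 0.2576]
ee_rot: [0.37, 0.604, -0.395, 0.585]
ft_force: [-0.2, -0.7, -0.4]
grip_width: 1.0
```

Call:
arm_command(
  moves=[
    [[0,0,0,0,6.8],[0,0,0,0,6.7],[0,0,0,0,0],[0,0,0,0,0]],
  ],
)

```text
clock: 46.53
position: [0.62, -0.1403, 0.2575]
ee_rot: [0.433, 0.555, -0.461, 0.54]
ft_force: [0.4, -0.2, -0.1]
grip_width: 0.999
```

Run:
```python
from h import *
tiles('wrist','w43')
to(.476,-.3174,.11,281.4)
```

```text
t 46.58 pos [ 0.62   -0.1403  0.2574] toolx [-0.042 -0.016 -0.999] tooly [ 0.979  0.2   -0.044] toolz [ 0.2   -0.98   0.007] F [-0.7 -0.3  0.5] w 1.005
0.89 [327.   0. 399.  85.] [110.  66.  47.] edge [0.6425 0.016  1.5225] 0.673 tool units [-0.14  2.13 -5.94] long axis in tool deg from z 165.7
0.75 [298. 170. 359. 274.] [111.  67.  48.]  [ 0.6592 -0.1661  1.7767] 0.658 tool units [-0.05  1.33  1.33] long axis in tool deg from z -179.7
0.47 [103. 306. 124. 316.] [96. 62. 47.]  [ 0.455  -0.3714  1.1686] 0.029 tool units [ 0.42 -8.31  7.73] long axis in tool deg from z 145.4
0.43 [  2. 201.   7. 219.] [31. 64. 64.] edge [ 0.2722 -0.2449  3.9691] 0.922 tool units [  0.65 -14.46   1.31] long axis in tool deg from z -54.1
t 46.63 pos [ 0.6199 -0.1403  0.2573] toolx [-0.042 -0.016 -0.999] tooly [ 0.979  0.199 -0.044] toolz [ 0.2   -0.98   0.007] F [ 0.2 -0.6 -0. ] w 1.0
yaw now -78.5 turn 0.14 then xyz [ 6.24 -6.78  5.76] J7 0.37 tilt 2.57
```

View pics/w43.png

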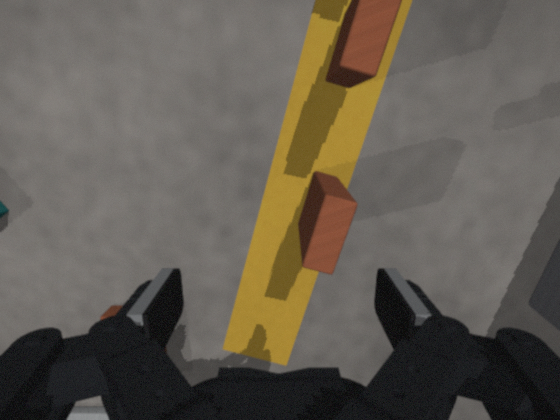

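Call:
arm_command(
  moves=[
    [[0,0,-0.85,0.72,0],[0,0,-0.85,0.72,0],[0,0,-0.85,0.72,0],[0,0,-0.85,0.72,0],[0,0.2,-0.85,0.72,0],[0,1,-0.85,0.72,0],[0,1,-0.85,0.72,0],[0,1,-0.83,0.72,0],[0,1,0,0,0],[0,1,0,0,0],[0,1,0,0,0],[0,0,0,0,0]],
  ],
)

```text
clock: 47.63
position: [0.4731, -0.316, 0.1064]
ee_rot: [0.433, 0.558, -0.462, 0.537]
ft_force: [-1.5, 0.8, -0.4]
grip_width: 1.001
```

Run:
```python
from h import *
im,i=cam('wrist','w44'); to(.476,-.3174,.07,281.4)
```

```text
t 47.68 pos [ 0.4743 -0.3166  0.1091] toolx [-0.046 -0.014 -0.999] tooly [ 0.979  0.198 -0.048] toolz [ 0.198 -0.98   0.004] F [0.4 0.6 1. ] w 1.002
yaw now -78.6 turn 0.02 then xyz [1.56 0.13 0.04] J7 0.75 tilt 2.76
```

View pics/w44.png

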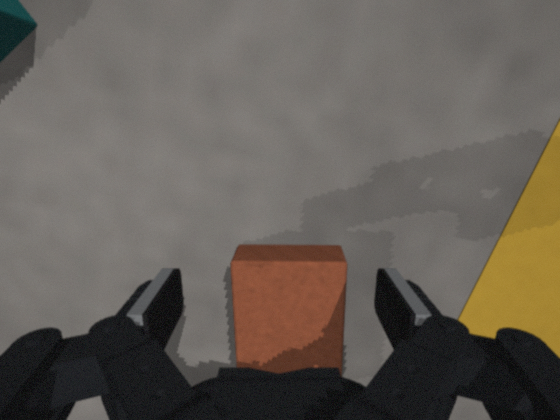

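Call:
arm_command(
  moves=[
    [[0,0.5,0.14,0,0],[0,0.6,0,0,0],[0,0.45,0,0,0],[0,0,0,0,0],[0.5,0,0,0,0],[1,0,0,0,0],[1,0,0,0,0],[1,0,0,0,0],[1,-0.5,0,0,0],[1,-0.9,0,0,0],[1,-0.9,0,0,0],[1,-0.9,0,0,0]],
  ],
  force=20,
)

```text
clock: 48.68
position: [0.4806, -0.3157, 0.1535]
ee_rot: [0.434, 0.555, -0.462, 0.539]
ft_force: [0.3, 0.7, -2.9]
grip_width: 0.701
```

Call:
arm_command(
  moves=[
    [[1,-0.2,0,0,-6.8],[1,0,0,0,-6.8],[1,0,0,0,-6.8],[1,0,0,0,-6.8],[1,0,0,0,-6.8],[1,0,0,0,-6.8],[1,0,0,0,-6.8],[1,0,0,0,-6.8],[1,0,0,0,-6.8],[1,0,0,0,-6.8],[1,0,0,0,-6.8],[1,0,0,0,0]],
  ],
)

```text
clock: 49.68
position: [0.4808, -0.3158, 0.1576]
ee_rot: [0.016, 0.721, -0.028, 0.692]
ft_force: [0.2, 0.4, -2.9]
grip_width: 0.7
```

Run:
```python
from h import *
to(.588,-.282,.147,356.2)
```

```text
t 49.68 pos [ 0.4808 -0.3158  0.1576] toolx [-0.042 -0.016 -0.999] tooly [ 0.062  0.998 -0.018] toolz [ 0.997 -0.063 -0.041] F [ 0.2  0.4 -2.9] w 0.7
yaw now -3.6 turn 0.2 then xyz [0.22 1.64 4.2 ] J7 1.98 tilt 2.58
```

Call:
arm_command(
  moves=[
    [[1,0,0.33,0.84,0],[1,0,0.33,0.84,0],[1,0,0.33,0.84,0],[1,0.1,0.33,0.84,0],[1,0.1,0.33,0.84,0],[1,0,0,0,0],[1,0,0,0,0],[0.31,0,0,0,0],[0.305,0,0,0,0],[0.302,0,0,0,0]],
  ],
)

```text
clock: 50.52
position: [0.5875, -0.2827, 0.1472]
ee_rot: [0.019, 0.721, -0.031, 0.692]
ft_force: [-0.2, -0.8, -3.1]
grip_width: 0.7
```

Call:
arm_command(
  moves=[
    [[0.3,0,0,0,0],[0.298,0,0,0,0],[0.298,0,0,0,0],[0.35,0,0,0,0]],
  ],
)

```text
clock: 50.85
position: [0.5879, -0.282, 0.1468]
ee_rot: [0.018, 0.721, -0.03, 0.692]
ft_force: [1.0, -1.0, -2.5]
grip_width: 0.697
```

Run:
```python
from h import *
to(.590,-.282,.147,356.2)
im,i=cam('wrist','w45');
```

```text
t 50.85 pos [ 0.5879 -0.282   0.1468] toolx [-0.043 -0.016 -0.999] tooly [ 0.068  0.998 -0.018] toolz [ 0.997 -0.069 -0.041] F [ 1.  -1.  -2.5] w 0.697
yaw now -3.9 turn -0.14 then xyz [-0.01  0.    0.08] J7 1.85 tilt 2.6
```

View pics/w45.png

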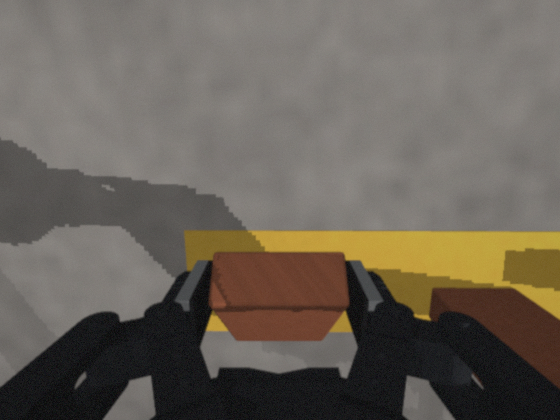

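Call:
arm_command(
  moves=[
    [[0.301,0,0,0,0],[0.299,0,0,0,0],[0.298,0,0,0,0],[0.35,0,0,0,0],[0.33,-0.2,0,0,0],[0.33,-0.2,0,0,0],[0.33,0,0,0,0]],
  ],
)

```text
clock: 51.48
position: [0.5893, -0.2819, 0.1582]
ee_rot: [0.018, 0.721, -0.03, 0.693]
ft_force: [0.2, -0.3, -3.5]
grip_width: 0.696
```

Run:
```python
from h import *
st()
im,i=cam('wrist','w46');
```

```text
t 51.48 pos [ 0.5893 -0.2819  0.1582] toolx [-0.04  -0.016 -0.999] tooly [ 0.068  0.998 -0.019] toolz [ 0.997 -0.068 -0.039] F [ 0.2 -0.3 -3.5] w 0.696
```

View pics/w46.png

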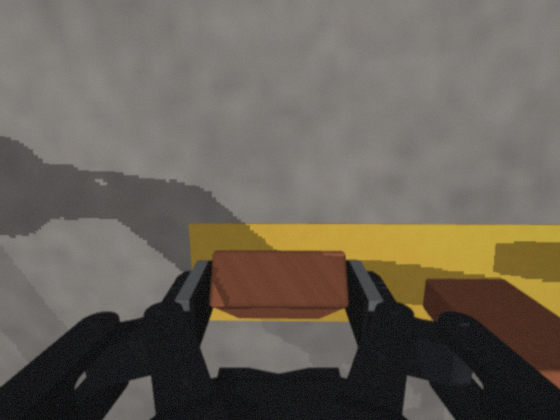

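Call:
arm_command(
  moves=[
    [[0.301,0,0,0,0],[0.299,0,0,0,0],[0.298,0,0,0,0],[0.35,0,0,0,0]],
  ],
)

```text
clock: 51.87
position: [0.5886, -0.2817, 0.157]
ee_rot: [0.018, 0.721, -0.03, 0.692]
ft_force: [-0.9, 0.5, -0.3]
grip_width: 0.698
```

Run:
```python
from h import *
st()
im,i=cam('wrist','w47');
```

```text
t 51.87 pos [ 0.5886 -0.2817  0.157 ] toolx [-0.042 -0.016 -0.999] tooly [ 0.068  0.998 -0.018] toolz [ 0.997 -0.068 -0.041] F [-0.9  0.5 -0.3] w 0.698
```

View pics/w47.png

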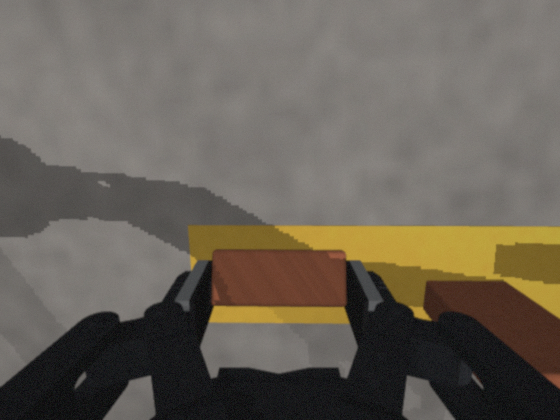

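Same state again; drag with a touch more down pressure than for tile 3.

Call:
arm_command(
  moves=[
    [[0.33,0,0,0,0],[0.33,0,0,0.3,0],[0.33,-0.04,0,0.3,0],[0.33,-0.02,0,0.3,0],[0.33,0,0,0.3,0],[0.33,0,0,0,0]],
  ],
)

```text
clock: 52.42
position: [0.6201, -0.2841, 0.1575]
ee_rot: [0.018, 0.721, -0.03, 0.692]
ft_force: [-1.7, -1.7, 6.0]
grip_width: 0.697
```

Run:
```python
from h import *
st()
im,i=cam('wrist','w48');
```

```text
t 52.42 pos [ 0.6201 -0.2841  0.1575] toolx [-0.041 -0.017 -0.999] tooly [ 0.067  0.998 -0.019] toolz [ 0.997 -0.068 -0.039] F [-1.7 -1.7  6. ] w 0.697
```

View pics/w48.png

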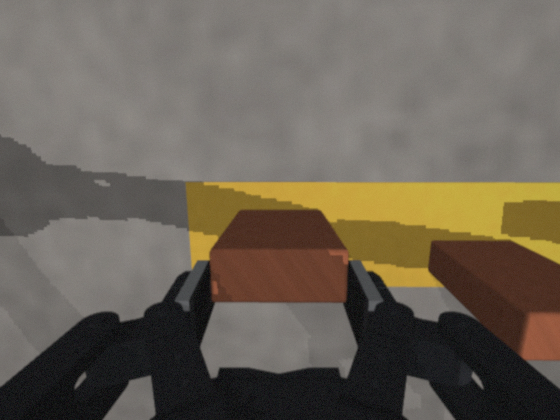

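Call:
arm_command(
  moves=[
    [[0.31,0,0,0,0],[0.3,0,0,0,0],[0.29,0,0,0,0],[0.25,0,0,0,0],[0.2,0,0,0,0],[0.1,0,0,0,0],[0,0,0,0,0],[0,-0.8,0,0,0],[0,-1,0,0,0],[0,-1,0,0,0],[0,-1,0,0,0],[0,0,0,0,0]],
  ],
)

```text
clock: 53.47
position: [0.6244, -0.2827, 0.2579]
ee_rot: [0.017, 0.719, -0.031, 0.695]
ft_force: [0.5, -1.1, 0.7]
grip_width: 1.002
```

Run:
```python
from h import *
standing('w49')
im,i=cam('scene','s49')
a=im[110:330,120:420]; cv2.imwrite('pics/s49c.png',cv2.resize(a[:,:,::-1],None,fx=2.6,fy=2.6,interpolation=cv2.INTER_CUBIC))
```

```text
t 53.52 pos [ 0.6238 -0.2825  0.2553] toolx [-0.037 -0.017 -0.999] tooly [ 0.068  0.998 -0.02 ] toolz [ 0.997 -0.068 -0.036] F [-0.2 -1.3 -0.3] w 0.999
0.96 [386. 204. 511. 265.] [103.  63.  45.]  [ 0.6489 -0.1498 -0.0969] 0.96
0.77 [526. 186. 560. 222.] [63. 40. 28.] edge [ 0.6452 -0.0061 -0.1222] 0.969
0.68 [239. 182. 320. 230.] [123.  74.  52.]  [ 0.6149 -0.2871  3.0809] 0.909
```

View pics/s49c.png

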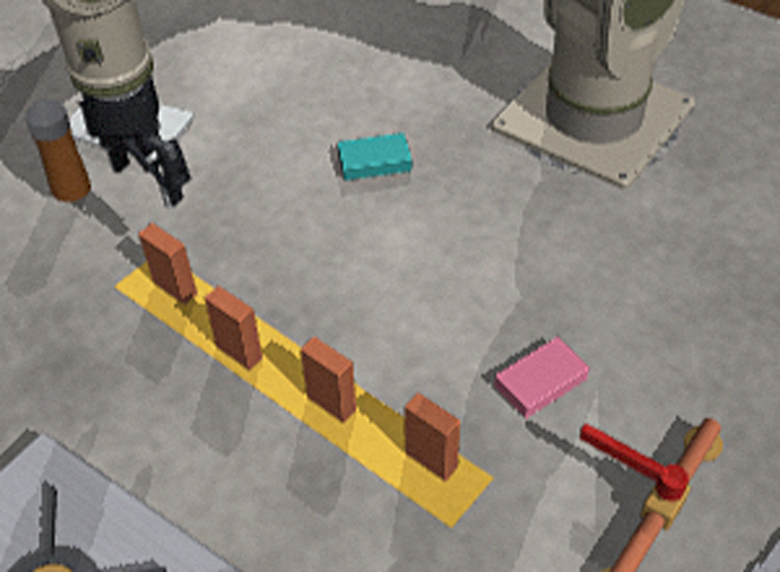

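View pics/w49.png

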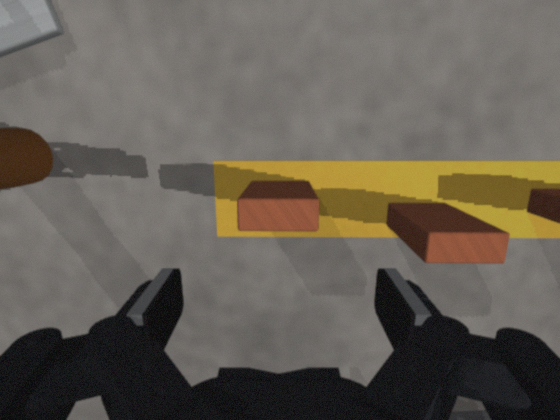

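Call:
arm_command(
  moves=[
    [[0,-0.5,0,-0.5,7],[0,-0.5,0,-0.5,7],[0,0,0,0,7],[0,0,0,0,7],[0,0,0,0,7],[0,0,0,0,7],[0,0,0,0,7],[0,0,0,0,7],[0,0,0,0,7],[0,0,0,0,7],[0,0,0,0,7],[0,0,0,0,7]],
  ],
)

```text
clock: 54.62
position: [0.5984, -0.2785, 0.2763]
ee_rot: [0.477, 0.515, -0.507, 0.5]
ft_force: [0.3, -0.6, -0.1]
grip_width: 0.998
```

Run:
```python
from h import *
to(.55,.25,.28,270)
```

```text
t 54.62 pos [ 0.5984 -0.2785  0.2763] toolx [-0.045 -0.015 -0.999] tooly [ 0.999  0.03  -0.045] toolz [ 0.031 -0.999  0.013] F [ 0.3 -0.6 -0.1] w 0.998
yaw now -88.2 turn 1.77 then xyz [ -0.38  -1.96 -21.13] J7 0.44 tilt 2.69
```

Call:
arm_command(
  moves=[
    [[0,0,-0.5,-1,1.7],[0,0,-0.5,-1,0],[0,0,-0.5,-1,0],[0,0,-0.46,-1,0],[0,0,0,-1,0],[0,0,0,-1,0],[0,0,0,-1,0],[0,0,0,-1,0],[0,0,0,-1,0],[0,0,0,-1,0],[0,0,0,-1,0],[0,0,0,-1,0]],
  ],
)

```text
clock: 55.62
position: [0.5462, 0.0218, 0.2741]
ee_rot: [-0.483, -0.509, 0.513, -0.494]
ft_force: [0.7, -0.7, -0.2]
grip_width: 1.0
```

Call:
arm_command(
  moves=[
    [[0,0,0,-1,0],[0,0,0,-1,0],[0,0,0,-1,0],[0,0,0,-1,0],[0,0,0,-1,0],[0,0,0,-1,0],[0,0,0,-1,0],[0,0,0,-1,0],[0,0,0,-1,0],[0,0,0,0,0],[0,0,0,0,0]],
  ],
)

```text
clock: 56.53
position: [0.5444, 0.2469, 0.2704]
ee_rot: [-0.482, -0.509, 0.513, -0.495]
ft_force: [-0.1, -0.7, -0.9]
grip_width: 0.999
```

Run:
```python
from h import *
im,i=cam('wrist','w50'); o,m=st()
for q,z in(('valve_axis',.071),('valve_grip',.071)):
        for r in manip.pinpoint(q,'wrist')[:1]:
            p=ray(i,r['pixel'][1],r['pixel'][0],z); print(q,round(r['confidence'],2),np.round(r['pixel']),p.round(4))
to(.5495,.3045,.128,270)
im,i=cam('top','t50')
for r in manip.regions_of('tile1','top'):
    k=r['mask']; x,iou=fitbox(i,k,(.025,.06,.1)); print(np.round(r['rect']),im[k].mean(0).round(),x.round(4),round(iou,2),round(r['confidence'],2))
```

```text
t 56.58 pos [0.545  0.2452 0.2707] toolx [-0.044 -0.017 -0.999] tooly [ 0.999  0.007 -0.044] toolz [ 0.008 -1.     0.017] F [0.5 0.1 0.6] w 0.998
valve_axis 0.83 [ 18. 303.] [0.552  0.3829 0.071 ]
valve_grip 0.93 [128. 298.] [0.5499 0.3055 0.071 ]
t 56.68 pos [0.5455 0.2441 0.2713] toolx [-0.043 -0.017 -0.999] tooly [ 0.999  0.005 -0.043] toolz [ 0.006 -1.     0.016] F [ 0.5 -0.4  0.3] w 1.001
yaw now -89.7 turn 0.33 then xyz [ 5.68  0.4  -2.51] J7 -0.5 tilt 2.64
[366. 152. 388. 168.] [110.  65.  45.] [ 0.6179 -0.2853  3.1166] 0.86 0.82
[341. 254. 373. 290.] [ 46. 127. 126.] [ 0.278  -0.2163  1.24  ] 0.41 0.82
[233. 149. 258. 167.] [114.  69.  46.] [ 0.6404  0.1376 -0.0442] 0.92 0.65
[280. 145. 298. 160.] [115.  69.  49.] [ 0.6439 -0.0038  3.1017] 0.89 0.64
[325. 145. 343. 164.] [113.  68.  48.] [ 0.6501 -0.1454  3.0584] 0.91 0.56
[227. 196. 246. 217.] [172. 103. 125.] [0.4888 0.1619 2.0362] 0.65 0.47
```

View pics/w50.png

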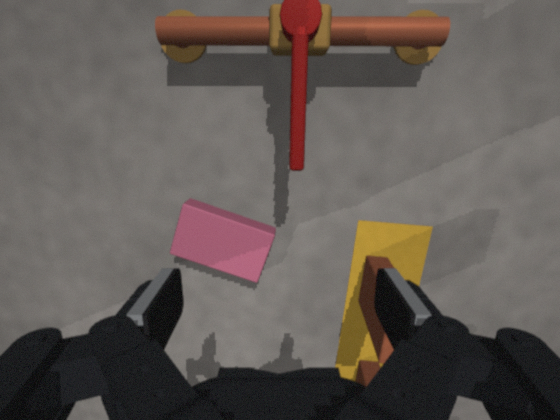

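View pics/t50.png

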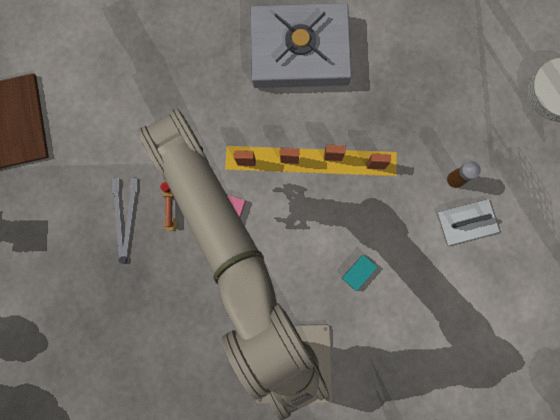

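Call:
arm_command(
  moves=[
    [[0.4,0,0.2,-0.85,0],[0.4,0,0.22,-0.85,0],[0.4,0,0,-0.81,0],[0.4,0.9,0,0,0],[0.4,0.9,0,0,0],[0.4,0.9,0,0,0],[0.4,0.9,0,0,0],[0.4,0.9,0,0,0],[0.4,0.9,0,0,0],[0.4,0.28,0,0,0],[0.4,0,0,0,0],[0.4,0,0,0,0]],
  ],
  force=25,
)

```text
clock: 57.78
position: [0.5499, 0.3059, 0.1295]
ee_rot: [-0.484, -0.508, 0.513, -0.495]
ft_force: [0.5, 0.5, -0.2]
grip_width: 0.595
```

Call:
arm_command(
  moves=[
    [[0.7,0,0,0,0],[1,0,0,0,0],[1,0,0,0,0],[1,0,0,0,0]],
  ],
)

```text
clock: 58.12
position: [0.5505, 0.3063, 0.1301]
ee_rot: [-0.485, -0.508, 0.512, -0.495]
ft_force: [2.2, -0.2, 2.8]
grip_width: 0.139
```

Run:
```python
from h import *
im,i=cam('wrist','w51'); o,m=st()
```

```text
t 58.17 pos [0.5505 0.3063 0.1301] toolx [-0.039 -0.014 -0.999] tooly [ 0.999  0.006 -0.039] toolz [ 0.007 -1.     0.014] F [ 2.4 -1.1  5. ] w 0.145
```

View pics/w51.png

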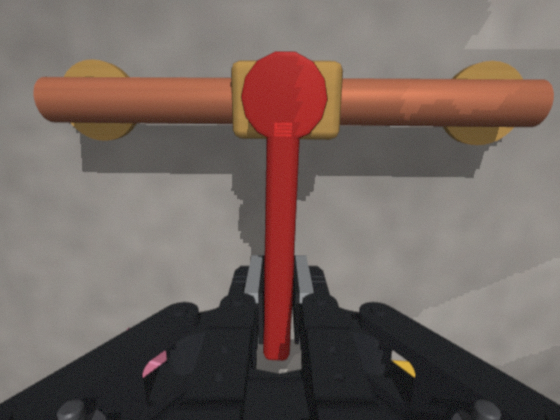

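Call:
arm_command(
  moves=[
    [[1,0,-0.343,-0.019,6.43],[1,0,-0.343,-0.019,6.43],[1,0,-0.343,-0.019,6.43],[1,0,-0.343,-0.019,6.43],[1,0,-0.343,-0.019,6.43],[1,0,-0.343,-0.019,6.43],[1,0,-0.343,-0.019,6.43],[1,0,0,0,0],[1,0,0,0,0]],
  ],
)

```text
clock: 58.92
position: [0.4959, 0.3293, 0.1304]
ee_rot: [-0.638, -0.274, 0.667, -0.272]
ft_force: [8.6, 7.4, -11.4]
grip_width: 0.132
```

Run:
```python
from h import *
im,i=cam('wrist','w52'); o,m=st(); print(np.degrees(np.arctan2(m[1,2],m[0,2])))
p=o['position'][:2]-np.array([.5505,.3822]); print(p, np.hypot(*p), np.degrees(np.arctan2(p[1],p[0])))
```

```text
t 58.97 pos [0.496  0.3292 0.1304] toolx [-0.039 -0.014 -0.999] tooly [ 0.712 -0.702 -0.018] toolz [-0.701 -0.712  0.037] F [  8.1   5.6 -12.8] w 0.137
-134.5750312657809
[-0.05450638 -0.05296508] 0.07600161536388286 -135.82165156043226
```

View pics/w52.png

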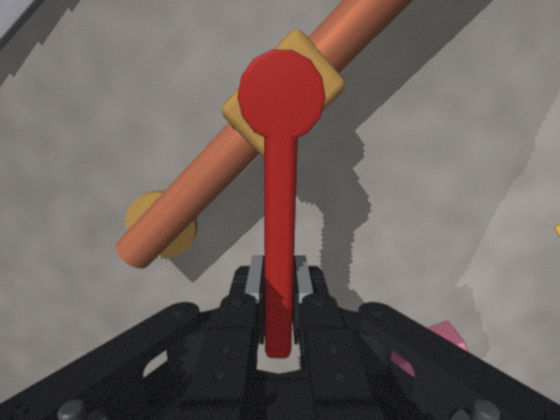

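Call:
arm_command(
  moves=[
    [[0.6,0,0,0,0],[0.4,0,0,0,0],[0.4,0,0,0,0],[0.4,-0.5,0,0,0],[0.4,-1,0,0,0],[0.2,-1,0,0,0],[0,-1,0,0,0],[0,-1,0,0,0],[0,-1,0,0.6,0],[0,0,0,0.6,0],[0,0,0,0.6,0],[0,0,0,0,0]],
  ],
)

```text
clock: 59.97
position: [0.4685, 0.2967, 0.2718]
ee_rot: [-0.637, -0.273, 0.668, -0.272]
ft_force: [0.6, 0.8, -0.8]
grip_width: 1.002
```

Run:
```python
from h import *
im,i=cam('wrist','w53'); o,m=st()
P={}
for q,z in(('valve_axis',.071),('valve_grip',.071)):
        for r in manip.pinpoint(q,'wrist')[:1]:
            p=ray(i,r['pixel'][1],r['pixel'][0],z); P[q]=p; print(q,round(r['confidence'],2),np.round(r['pixel']),p.round(4))
d=P['valve_grip']-P['valve_axis']; print('lever dir deg',np.degrees(np.arctan2(d[1],d[0])))
im,i=cam('top','t53')
for r in manip.regions_of('tile1','top'):
    k=r['mask']; x,iou=fitbox(i,k,(.025,.06,.1)); print(np.round(r['rect']),im[k].mean(0).round(),x.round(4),round(iou,2),'strip dx',round(x[0]-(.6535+(x[1]-.136)*.066),4))
im,i=cam('scene','s53')
```

```text
t 60.02 pos [0.4691 0.2975 0.2715] toolx [-0.041 -0.015 -0.999] tooly [ 0.711 -0.703 -0.019] toolz [-0.702 -0.711  0.039] F [0.8 1.5 0.2] w 0.999
valve_axis 0.82 [ 38. 280.] [0.5501 0.3824 0.071 ]
valve_grip 0.88 [147. 279.] [0.4944 0.3263 0.071 ]
lever dir deg -134.81005878188554
[341. 254. 375. 292.] [ 39. 106. 105.] [ 0.284  -0.2171  1.2189] 0.42 strip dx -0.3462
[233. 149. 258. 168.] [114.  70.  46.] [0.64   0.1373 3.0635] 0.93 strip dx -0.0136
[218. 195. 248. 231.] [173. 102. 124.] [0.4787 0.1814 1.1904] 0.5 strip dx -0.1778
[281. 149. 300. 163.] [114.  70.  47.] [ 0.6428 -0.0051 -0.0042] 0.89 strip dx -0.0013
[322. 145. 345. 161.] [113.  68.  48.] [ 0.6493 -0.1458  3.0868] 0.92 strip dx 0.0144
[367. 153. 390. 170.] [114.  70.  46.] [ 0.6192 -0.2837  3.1079] 0.95 strip dx -0.0066
```

View pics/w53.png

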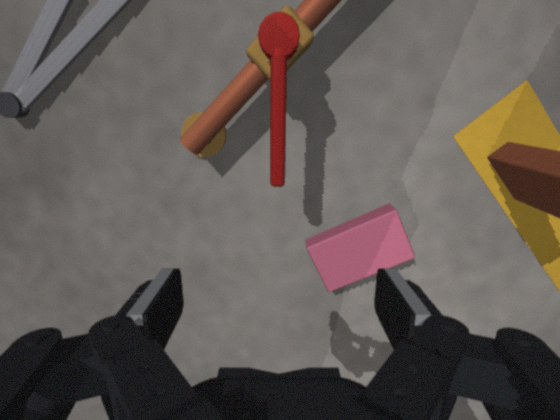

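View pics/s53.png

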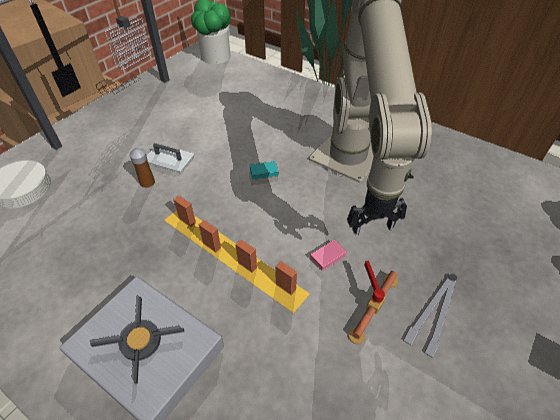

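```bash
python3 -c "
from workcell import manip
print(manip.hand_in(), manip.get_obs()['clock'])"
```

```text
the job is handed in; nothing more can be done
the job is handed in; nothing more can be done
```

I shut the gas valve, stood all four terracotta tiles on end on the yellow strip, then opened the valve half way and handed the job in at about 60 s. `hand_in` reported no verdict.

- **Handling the tiles:** The tool can't tilt, so I loosened the grip to let each tile swing down from one end, then drew it upright against the ledge. The first tile slipped out and fell flat once; I picked it up and stood it again.
- **Tile check:** The last pictures, taken just before hand-in, show four upright tiles. Their centres are -14, -1, +14 and -7 mm from the strip's centre line (limit 32 mm). They stand about 140 mm apart and are close to square with the strip.
- **Valve check:** The lever measured 45°, within about 1°, half way between shut and fully open.
- **Left alone:** The press, grinder, tongs, pink tile and turquoise tile were not touched. I saw no fifth terracotta tile.
- **Checks that disagreed:**
  - The top and wrist cameras put tiles 4 to 8 mm apart in places across the strip, well inside the limits. The largest gap was on the first tile placed: the wrist pose at placing put it on the centre line, the top camera 13 mm off.
  - My lean estimate from the held tile's end face read about 14° too high, so I did not use it.
  - After a turn ran into a wrist joint limit, the tool stayed about 2.6° off vertical for the rest of the run. The tiles settled flat on release regardless.

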